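# Draw a cover plate out of its dispenser and cover the beaker

### The job

Cover the beaker with the thin white plate from the dispenser: press lightly on the plate's bare top and slide it out of the open end until about 40 mm overhangs, still lying flat, then take it by the two sides of the overhang, draw it straight out and lay it flat and centred over the beaker's mouth. Press and set it down gently, do not drop the plate, leave the beaker standing where it is and do not disturb the other things.

Things in the scene. Friction and masses are not known exactly. Their poses are not given: they have to be found in the camera images.
- plate: thin rigid plate of white glazed ceramic, 145 (x) x 60 (y) x 3 (z) mm, about 65 g, smooth (friction about 0.12 on the dispenser). Origin: centre of its underside; z up, x along its length, -x towards the open end of the dispenser. At the start it lies in the dispenser with its front edge 2 to 12 mm behind the mouth. Brittle: it must not be pressed down with more than about 18 N.
- plate_front (a point): middle of the plate's front (leading) edge, on its top face: 72.5 mm from the plate's origin along -x, 3 mm above its underside
- holder: plate dispenser, a low grey block with aluminium guides, 160 (x) x 80 (y) x 68 (z) mm, fixed to the worktop. Origin: centre of its underside; z up, open end (mouth) to its -x. Its flat bed, 50 mm up, carries the plate between two guides 63 mm apart with tops 5 mm above the bed (2 mm above the plate). Open above from x = -80 to +5 mm: there the plate's top can be pressed.
- holder_mouth (a point): middle of the mouth edge of the bed, at bed height: 80 mm from the dispenser's origin along -x, 50 mm above its underside. The bed is rigid: a fraction of a millimetre of overtravel makes many newtons, so touch the plate at a few mm/s. Nothing stands in front of it or below it.
- holder_cover (a point): middle of the front edge of the dispenser's steel cover, on its top: x = +5 mm from the dispenser's origin, 66 mm up. The cover runs back from here to a back stop at x = +74 mm, 11 mm above the bed; the plate can leave only level, along the holder's -x, until its rear edge is out of the cover.
- holder_pad (a point): middle of the sprung rubber pad hidden under the cover, x = +18 mm from the dispenser's origin; it bears down on the plate with about 2.5 N, so that pressing with less than about 2 to 3 N may slip on the plate
- beaker: small clear glass beaker, open above, 52 mm across the rim, 48 mm across the foot, 70 mm tall, about 55 g, loose. Origin: centre of its underside, z up.
- beaker_mouth (a point): centre of the beaker's mouth, at rim height, 70 mm above its underside
- timer: white bench timer, 64 x 64 x 19 mm, a bystander; origin under its centre
- tape_roll: roll of brown tape lying flat, 66 mm across, 19 mm high, a bystander; origin under its centre
- reagent_a: brown screw-cap bottle with white cap, 62 mm across, 150 mm tall, a bystander; origin under its centre
- tip_box: pipette tip box with clear lid, 75 x 118 x 72 mm, a bystander; origin under its centre
- filter_box: small printed carton, 64 x 96 x 58 mm, a bystander; origin under its centre
- wash_bottle: white squeeze bottle with bent nozzle, 66 x 96 x 189 mm, a bystander; origin under its centre
- drop_bottle: small white bottle with screw cap, 34 mm across, 82 mm tall, a bystander; origin under its centre
There are look-alikes about, which are no part of the job. There is more than one size of the plate; the one meant has the size given above.

How it is judged (in metres and radians):
On the way:
1. the plate lies flat in the dispenser with 30 to 60 mm of its length overhanging the mouth, and stays so for 0.2 s (x of plate_front in the frame of holder between -0.14 and -0.11 m and angle between plate's own z axis and vertical below 0.06 rad and z of plate in the frame of holder below 0.054 m), for 0.2 s.
At the end, for the whole second after the job is handed in: the plate rests flat (within 0.06 rad) on the rim of the upright beaker, at rest and released, the centre of the beaker's mouth within 22 mm of the plate's middle along its length and within 8 mm of it across its width; the beaker stands on the worktop (x of beaker_mouth in the frame of plate between -0.022 and 0.022 m and y of beaker_mouth in the frame of plate between -0.008 and 0.008 m and z of beaker_mouth in the frame of plate between -0.004 and 0.004 m and angle between each of plate, beaker's own z axis and vertical below 0.06 rad and height (world z) of beaker below 0.005 m and linear speed of each of plate, beaker below 0.01 m/s); the robot touches nothing.
It fails at once if the plate is pressed or levered against the dispenser with more than 25 N in all (the sprung pad alone makes about 6 N of it) (contact force between plate and holder above 25 N).
It fails at once if the plate is set on the beaker with more than 15 N (contact force between plate and beaker above 15 N).
It fails at once if the plate is dropped or tipped over (height (world z) of plate below 0.03 m or angle between plate's own z axis and vertical above 0.5 rad).
It fails at once if the beaker is tipped, or shifted by more than 25 mm (angle between beaker's own z axis and vertical above 0.3 rad or distance of beaker from where it was at the start of the episode above 0.025 m).
It fails at once if a bystander is shifted by more than 25 mm (distance of any of timer, tape_roll, reagent_a, tip_box, filter_box, wash_bottle, drop_bottle from where it was at the start of the episode above 0.025 m).
It also fails if it takes over 67 s, if anything falls off the work surface, if the arm or the gripper's body presses on something with over 40 N, if the wrist force passes 120 N, or if a joint passes its speed limit or range.

### The arm

A 6-joint arm with a two-finger parallel gripper is mounted at the origin on a cart in front of the work surface, level with it; the furniture and walls round the work are solid. World frame = base frame: x ahead of the robot, y to its left, z up, the work surface at z = 0. Lengths are in mm, angles in degrees, forces in N, time in s.
With the tool pointing down it reaches from about 350 to 850 mm from the base axis. Payload 8.1 kg.
Tool frame: the origin (TCP) lies between the finger pads; the fingertips stand 17 mm ahead of it and the grasp point (between the pads) lies 2 mm behind it; z points along the fingers, y is the line along which they close (so a half turn about z gives the same grasp; the last joint's range is limited). The gripper opens to 85 mm and grips with 20 to 120 N. Pads are 22 mm wide; open, the fingers measure 114 mm over their backs; the gripper's body (76 mm by 85 mm) begins 54 mm behind the grasp point. The pads swing forward as they close: fully open they stand 13 mm farther back than shut.
Start: joints at [-81.326, 7.471, 85.268, -0, 87.261, -4.893], TCP at [140.776, -583.256, 212.192] pointing down, gripper open.
Joint ranges: [-169.43, 169.43], [-51.17, 129.36], [1.28, 143.12], [-76.62, 256.62], [0, 156.53], [-152.29, 152.29]. Speed limits (degrees/s): [136.94, 136.94, 159.86, 180, 180, 180].

### API

Orientations are given as [roll, pitch, yaw] about the fixed x, y, z axes, in that order (R = Rz(yaw) Ry(pitch) Rx(roll)).
In Python, from bench import sense, snapshot, hand_in, trace, place_of gives the robot as it stands.
- The arm moves only by the shell command python3 -m handwheel 'ROWS' [FORCE]. ROWS is JSON, a list of rows, each a list of 7 numbers: the opening, from -1 (shut) to 1 (fully open), then the shift along the tool's x, y, z in cm, then the turn, a rotation vector about the tool's x, y, z in rad. A call has 1 to 12 rows; each row shifts and turns the commanded pose from where the row before left it, along the tool's axes as they then stand; what a row does not reach is not made up. A row lasts 1/12 s, in which the tool goes at most 41.7 mm and 7.16 degrees, less where a joint would pass 70% of its speed; a pose out of reach is approached as far as the arm can. A call with a gripper value outside its range is refused whole. The fingers move at their own pace and stop on an object; FORCE is the grip in N (left out, the last holds). Time passes only in rows, so rows that do not move let the fingers close. It gives the time, the measured TCP pose, the force, the opening and the grip force at its end, in the units of the state.
- sense(): the state, without advancing time (a new reading comes with each control period).
- snapshot(name): name is "scene" or "top"; returns a dict with "image" (420x560x3 uint8, red, green, blue), "intrinsics" (3x3 intrinsics, pixels), "R" (3x3) and "t" (3): a world point X has camera coordinates R X + t. Camera axes: x right, y down, z forward; pixel columns grow to the right and rows downward; lengths in mm; the calibration is good to about 2 mm. A picture is of the moment at which its call begins. There is no depth.
- hand_in(): hands the job in; it is judged then, once.
Trained networks look in a picture, given as the dict that the camera call returned (one of the last four; its "shot" number tells which), for a name from the list of things; names that differ only in an ending like _2 or _b are one class to them, and where a whole thing is asked for, a point or a joint stands for the part that bears it (a point fixed in the world has none). Each returns a list of dicts, best first, with "conf" (0 to 1); they miss things now and then, are a little off and sometimes report something else, mostly with a low value. They report only what shows in the picture. A call takes as long as a camera call. They do not tell look-alikes from the thing itself.
- trace(picture, query): "pixels" (420x560 bool, what is visible of it).
- place_of(picture, query): "location" ([x, y, z] in mm, in world coordinates, good to about 4 mm: a listed point, or the origin of a listed thing).
The state is a dict: "time": time; "joint_pos": joint angles; "qd": joint speeds; "joint_efforts": joint torques, N m; "tool_pos": TCP position; "tcp_rot": TCP orientation; "ft_force": force on the tool from outside, world axes, zero at the start; "wrist_torque": the same for the moment, N m; "finger_gap": finger opening in mm; "grip_force": force on a finger pad.
Only numpy, scipy, OpenCV 4.12 (cv2) and the standard library are available. Lean on these libraries where they do the work, as an engineer would, in place of code of your own. Each camera call takes 0.05 s, during which the arm holds its last target. There are 200 camera calls.

## Working session

There is one attempt and no reset: what is moved stays moved. The work goes in short steps, Python scripts to look and compute and a shell command to move; the robot and the scene stay as the last step left them, time stands still between calls to the robot, and variables do not carry over. Pictures are saved under pics/ and viewed, at most 10 in all, crops included, and the job is handed in when it is done.

```bash
mkdir -p pics; ls
python3 - <<'E'
from bench import *
import cv2
s=sense();print({k:s[k] for k in('time','tool_pos','tcp_rot','finger_gap','ft_force')})
for n in('scene','top'):
    p=snapshot(n);cv2.imwrite(f'pics/{n}0.png',p['image'][:,:,::-1])
    print(n,p['t'])
    for q in('plate','plate_front','holder','holder_mouth','holder_cover','beaker','beaker_mouth','reagent_a','wash_bottle','tip_box','drop_bottle'):
        print(q,[(d['location'],round(d['conf'],2)) for d in place_of(p,q)[:3]])
E
```

```text
pics
{'time': 0.0, 'tool_pos': array([ 140.67995178, -582.68088452,  211.14085431]), 'tcp_rot': array([-1.79894911e+02, -7.14861273e-03,  1.35664060e+01]), 'finger_gap': 85.40770972722697, 'ft_force': array([ 0.38014153, -0.00806841, -0.62401234])}
scene [-266.61243934  338.16880567 1108.5114329 ]
plate [([422.5, -153.7, 1.4], 0.74), ([561.1, 184.3, 46.2], 0.67)]
plate_front [([494.6, 200.4, 56.2], 0.63), ([435.6, -102.4, 2.5], 0.62)]
holder [([566.5, 184.9, 2.0], 0.96)]
holder_mouth [([484.5, 199.1, 49.2], 0.95), ([648.7, -424.2, -2.4], 0.24)]
holder_cover [([567.4, 183.3, 67.3], 0.56)]
beaker [([564.4, -173.2, 3.2], 0.73)]
beaker_mouth []
reagent_a []
wash_bottle [([652.2, -418.8, 1.4], 0.86)]
tip_box [([435.0, -416.1, -0.8], 0.73), ([457.0, -9.2, 2.8], 0.51)]
drop_bottle [([564.5, -326.2, -0.8], 0.81)]
top [ -9.40875423 549.37513174 991.41765799]
plate [([425.4, -152.3, 6.6], 0.96), ([562.9, 183.5, 52.3], 0.79)]
plate_front [([427.0, -103.1, -2.8], 0.96), ([493.9, 198.1, 50.1], 0.57)]
holder [([565.7, 184.2, 3.5], 0.58)]
holder_mouth [([485.6, 196.8, 45.5], 0.62)]
holder_cover [([570.9, 182.9, 63.9], 0.55)]
beaker [([565.3, -171.8, -3.1], 0.67)]
beaker_mouth [([566.0, -174.4, 70.9], 0.57)]
reagent_a [([658.5, 330.9, -0.1], 0.91), ([571.5, 182.9, 65.1], 0.27)]
wash_bottle [([647.8, -423.3, -2.3], 0.9)]
tip_box [([434.5, -416.7, 0.7], 0.68)]
drop_bottle [([564.2, -326.7, -1.1], 0.66)]
```

View pics/scene0.png

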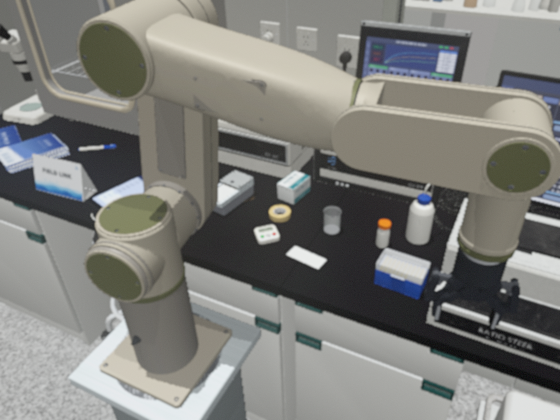

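View pics/top0.png

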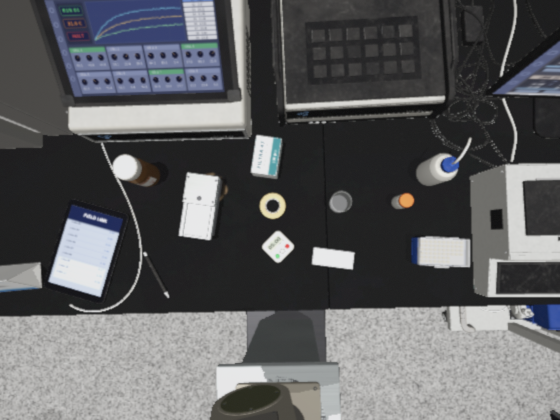

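The scene picture shows the dispenser at about (232,190) and a loose white plate at (306,257). In the top picture the dispenser is at (200,205), the loose plate at (333,258) and the beaker at (341,202). There are two candidates for the plate. The loose one lies on the worktop and is a look-alike; the one in the dispenser fits the description. I'll confirm this in an enlarged crop.

```bash
cat > h.py <<'E'
import numpy as np,cv2
def ray(p,uv,z):
    R,t,K=p['R'],p['t'],p['intrinsics'];c=-R.T@t
    d=R.T@np.linalg.solve(K,[uv[0],uv[1],1]);return c+d*(z-c[2])/d[2]
def pix(p,X):
    q=p['intrinsics']@(p['R']@np.array(X,float)+p['t']);return q[:2]/q[2]
E
python3 - <<'E'
from bench import *
from h import *
p=snapshot('top');im=p['image'][:,:,::-1]
np.save('top.npy',p['image']);np.savez('cal',**{k:p[k] for k in('R','t','intrinsics')})
c=cv2.resize(im[160:250,170:360],None,fx=4,fy=4,interpolation=cv2.INTER_CUBIC);cv2.imwrite('pics/c1.png',c)
for z,q in((53,'plate'),(66,'holder'),(70,'beaker')):
  for d in trace(p,q):
    m=d['pixels'];co=cv2.findContours(m.astype(np.uint8),0,1)[0];co=max(co,key=cv2.contourArea)
    r=cv2.minAreaRect(co.astype(np.float32));b=cv2.boxPoints(r)
    print(q,d['conf'],m.sum(),np.round(b).tolist());zz=3 if r[0][1]>240 else z
    print([ray(p,v,zz).round(0).tolist() for v in b], ray(p,r[0],zz).round(1))
E
```

```text
plate 0.93 706 [[184.0, 233.0], [188.0, 203.0], [211.0, 206.0], [207.0, 237.0]]
[[499.0, 223.0, 53.0], [576.0, 211.0, 53.0], [566.0, 152.0, 53.0], [489.0, 164.0, 53.0]] [532.1 187.4  53. ]
holder 0.95 1487 [[179.0, 236.0], [186.0, 173.0], [222.0, 177.0], [215.0, 240.0]]
[[492.0, 232.0, 66.0], [651.0, 212.0, 66.0], [638.0, 121.0, 66.0], [479.0, 142.0, 66.0]] [564.6 176.7  66. ]
holder 0.45 672 [[184.0, 233.0], [188.0, 203.0], [211.0, 207.0], [207.0, 236.0]]
[[499.0, 219.0, 66.0], [573.0, 208.0, 66.0], [563.0, 149.0, 66.0], [490.0, 161.0, 66.0]] [531.  184.4  66. ]
beaker 0.55 384 [[330.0, 191.0], [351.0, 191.0], [351.0, 212.0], [330.0, 212.0]]
[[592.0, -147.0, 70.0], [590.0, -199.0, 70.0], [538.0, -197.0, 70.0], [540.0, -145.0, 70.0]] [ 565.1 -172.1   70. ]
beaker 0.2 238 [[391.0, 197.0], [411.0, 192.0], [415.0, 205.0], [395.0, 210.0]]
[[571.0, -297.0, 70.0], [582.0, -346.0, 70.0], [551.0, -352.0, 70.0], [540.0, -303.0, 70.0]] [ 560.9 -324.2   70. ]
```

View pics/c1.png

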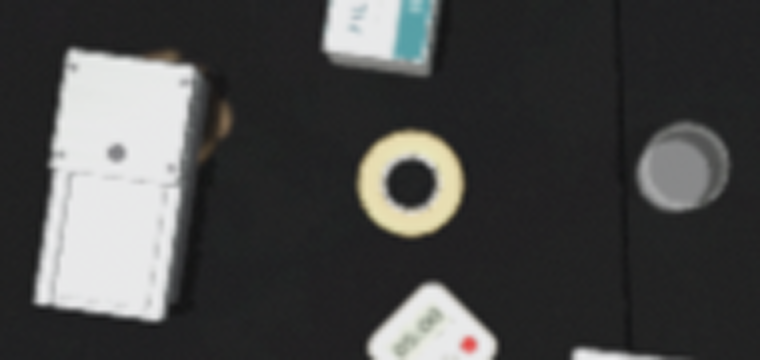

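The crop shows the white plate lying in the dispenser between its guides, around crop (110,240). It is about 59 mm wide, and the cover with its screw is behind it. This is the plate to use; the loose one at the lower right stays where it is. First I turn the tool to the dispenser's yaw (about -9.3°) and shut the fingers.

```bash
cat >> h.py <<'E'
from scipy.spatial.transform import Rotation as Ro
YAW=-9.3; H=np.array([566,183.2,0]); a=np.radians(YAW)
ex=np.array([np.cos(a),np.sin(a),0]);ey=np.array([-np.sin(a),np.cos(a),0])
def hol(x,y=0,z=0): return H+x*ex+y*ey+np.array([0,0,z])
def togo(s,X):
    R=Ro.from_euler('xyz',s['tcp_rot'],degrees=True).as_matrix()
    return (R.T@(np.array(X)-s['tool_pos'])/10).round(2)
E
python3 -m handwheel '[[-1,0,0,0,0,0,0.1],[-1,0,0,0,0,0,0.1],[-1,0,0,0,0,0,0.1],[-1,0,0,0,0,0,0.1],[-1,0,0,0,0,0,0]]' 20
python3 -c "
from bench import *;from h import *
s=sense();print(s['tcp_rot'],togo(s,[430,-250,211]),hol(-12,0,150),togo(s,hol(-12,0,150)))"
```

```text
time: 1.82
tool_pos: [140.8, -583.3, 212.2]
tcp_rot: [180.0, -0.0, -9.6]
ft_force: [-0.4, -0.7, 0.5]
finger_gap: 25.4
grip_force: 0.0
[ 1.79999535e+02 -1.52999968e-03 -9.62107173e+00] [ 22.95 -37.69   0.12] [554.1577314  185.13924585 150.        ] [ 27.91 -82.67   6.22]
```

```bash
python3 -m handwheel '[[-1,2.3,-3.4,0,0,0,0],[-1,2.3,-3.4,0,0,0,0],[-1,2.3,-3.4,0,0,0,0],[-1,2.3,-3.4,0,0,0,0],[-1,2.3,-3.4,0,0,0,0],[-1,2.3,-3.4,0,0,0,0],[-1,2.3,-3.4,0,0,0,0],[-1,2.3,-3.4,0,0,0,0],[-1,2.3,-3.4,0,0,0,0],[-1,2.3,-3.4,0,0,0,0],[-1,2.3,-3.4,0,0,0,0],[-1,2.3,-3.4,0,0,0,0]]'
python3 -m handwheel '[[-1,0,-3.4,0.4,0,0,0],[-1,0,-3.4,0.4,0,0,0],[-1,0,-3.4,0.4,0,0,0],[-1,0,-3.4,0.4,0,0,0],[-1,0,-3.4,0.4,0,0,0],[-1,0,-3.4,0.4,0,0,0],[-1,0,-3.4,0.4,0,0,0],[-1,0,-3.4,0.4,0,0,0],[-1,0,-3.4,0.4,0,0,0],[-1,0,-3.4,0.4,0,0,0],[-1,0,-3.4,0.4,0,0,0],[-1,0,0,0,0,0,0]]'
python3 -c "
from bench import *;from h import *
s=sense();print(s['tool_pos'],s['tcp_rot'],togo(s,hol(-12,0,100)),s['ft_force'],s['finger_gap'])"
```

```text
time: 2.82
tool_pos: [480.6, -223.8, 212.5]
tcp_rot: [180.0, -0.0, -9.1]
ft_force: [0.4, -1.0, 0.0]
finger_gap: -0.2
grip_force: 0.0
time: 3.82
tool_pos: [539.8, 149.0, 167.3]
tcp_rot: [-179.9, 0.1, -8.9]
ft_force: [-0.3, 0.6, -0.1]
finger_gap: 0.1
grip_force: 0.0
[539.78461293 148.98048548 167.3108653 ] [-1.79878385e+02  6.36243738e-02 -8.90308348e+00] [ 0.87 -3.78  6.74] [-0.30828161  0.5896724  -0.12394719] 0.09238972973775904
```

```bash
python3 -m handwheel '[[-1,0.29,-1.26,1.5,0,0,0],[-1,0.29,-1.26,1.5,0,0,0],[-1,0.29,-1.26,1.5,0,0,0],[-1,0,0,1.5,0,0,0],[-1,0,0,1.5,0,0,0],[-1,0,0,0.8,0,0,0],[-1,0,0,0,0,0,0],[-1,0,0,0,0,0,0]]'
python3 - <<'E'
from bench import *
from h import *
s=sense();print(s['tool_pos'],togo(s,hol(-12,0,80)),s['ft_force'],s['tcp_rot'])
out=[]
for n,(r0,r1,c0,c1) in(('scene',(160,220,190,290)),('top',(160,250,160,260))):
    p=snapshot(n);im=np.ascontiguousarray(p['image'][:,:,::-1])
    for q in('plate_front','holder_mouth','holder_cover'):
        print(n,q,[(d['location'],round(d['conf'],2)) for d in place_of(p,q)[:2]])
    out.append(cv2.resize(im[r0:r1,c0:c1],(400,400*(r1-r0)//(c1-c0)),interpolation=cv2.INTER_CUBIC))
h=max(o.shape[0] for o in out)
cv2.imwrite('pics/c2.png',np.hstack([cv2.copyMakeBorder(o,0,h-o.shape[0],0,0,0) for o in out]))
E
```

```text
time: 4.48
tool_pos: [554.7, 179.1, 85.1]
tcp_rot: [180.0, 0.0, -9.3]
ft_force: [-0.3, -0.3, 0.2]
finger_gap: 0.2
grip_force: 0.0
[554.65846306 179.10772444  85.14670718] [-0.15 -0.59  0.51] [-0.260679   -0.32733989  0.19668154] [ 1.79981111e+02  4.16369549e-02 -9.28653927e+00]
scene plate_front [([494.0, 198.2, 56.0], 0.72), ([437.4, -102.6, 3.8], 0.68)]
scene holder_mouth [([485.0, 202.0, 49.7], 0.87)]
scene holder_cover [([567.2, 182.6, 67.6], 0.64), ([459.5, -9.8, 1.2], 0.55)]
top plate_front [([430.5, -103.2, 1.9], 0.97), ([492.6, 195.9, 51.5], 0.91)]
top holder_mouth [([484.7, 195.7, 48.8], 0.77)]
top holder_cover [([569.7, 184.6, 63.7], 0.94)]
```

View pics/c2.png

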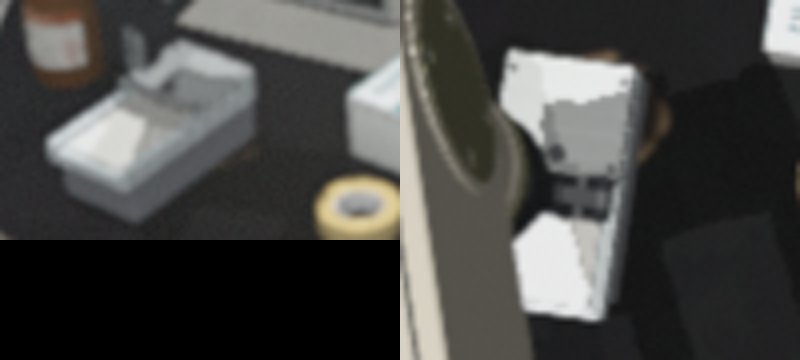

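The right half shows the shut fingers over the plate at about (585,195), just in front of the cover edge. I centre it and go down slowly.

```bash
python3 -m handwheel '[[-1,-0.1,-0.4,0.3,0,0,0],[-1,0,0,0.3,0,0,0],[-1,0,0,0.2,0,0,0],[-1,0,0,0.1,0,0,0],[-1,0,0,0.1,0,0,0],[-1,0,0,0.05,0,0,0],[-1,0,0,0.03,0,0,0],[-1,0,0,0.03,0,0,0],[-1,0,0,0,0,0,0]]'
```

```text
time: 5.63
tool_pos: [554.6, 183.5, 74.1]
tcp_rot: [-180.0, -0.0, -9.4]
ft_force: [-0.8, 0.3, -0.6]
finger_gap: 0.4
grip_force: 0.0
```

```bash
python3 -m handwheel '[[-1,0,0,0.03,0,0,0],[-1,0,0,0.03,0,0,0],[-1,0,0,0.03,0,0,0],[-1,0,0,0.03,0,0,0],[-1,0,0,0,0,0,0]]'
```

```text
time: 6.05
tool_pos: [554.5, 183.5, 72.8]
tcp_rot: [180.0, 0.0, -9.3]
ft_force: [0.5, -0.6, -0.2]
finger_gap: 0.3
grip_force: 0.0
```

```bash
python3 -m handwheel '[[-1,0,0,0.03,0,0,0],[-1,0,0,0.03,0,0,0],[-1,0,0,0.03,0,0,0],[-1,0,0,0.03,0,0,0],[-1,0,0,0.03,0,0,0],[-1,0,0,0,0,0,0]]'
```

```text
time: 6.55
tool_pos: [554.5, 183.5, 71.3]
tcp_rot: [180.0, 0.0, -9.3]
ft_force: [-0.4, 0.2, -0.2]
finger_gap: 0.1
grip_force: 0.0
```

```bash
python3 -m handwheel '[[-1,0,0,0.03,0,0,0],[-1,0,0,0.03,0,0,0],[-1,0,0,0,0,0,0]]'; python3 -m handwheel '[[-1,0,0,0.02,0,0,0],[-1,0,0,0.02,0,0,0],[-1,0,0,0,0,0,0]]'
```

```text
time: 6.8
tool_pos: [554.5, 183.5, 70.7]
tcp_rot: [-180.0, 0.0, -9.4]
ft_force: [-0.5, 0.1, -0.3]
finger_gap: 0.3
grip_force: 0.0
time: 7.05
tool_pos: [554.5, 183.5, 70.3]
tcp_rot: [180.0, 0.0, -9.4]
ft_force: [0.3, -0.9, -0.2]
finger_gap: 0.1
grip_force: 0.0
```

```bash
for i in 1; do python3 -m handwheel '[[-1,0,0,0.01,0,0,0],[-1,0,0,0.01,0,0,0],[-1,0,0,0,0,0,0]]'; done;  python3 -m handwheel '[[-1,0,0,0.01,0,0,0],[-1,0,0,0,0,0,0]]'
```

```text
time: 7.3
tool_pos: [554.5, 183.5, 70.2]
tcp_rot: [180.0, 0.0, -9.4]
ft_force: [-0.1, -0.5, 0.3]
finger_gap: -0.1
grip_force: 0.0
time: 7.47
tool_pos: [554.5, 183.5, 70.1]
tcp_rot: [180.0, 0.0, -9.4]
ft_force: [0.8, -0.7, -0.3]
finger_gap: 0.2
grip_force: 0.0
```

```bash
python3 -m handwheel '[[-1,0,0,0.01,0,0,0],[-1,0,0,0,0,0,0]]';  python3 -m handwheel '[[-1,0,0,0.01,0,0,0],[-1,0,0,0,0,0,0]]'
```

```text
time: 7.63
tool_pos: [554.5, 183.5, 70.0]
tcp_rot: [180.0, 0.0, -9.4]
ft_force: [-0.1, 0.7, 0.1]
finger_gap: -0.0
grip_force: 0.0
time: 7.8
tool_pos: [554.5, 183.5, 69.9]
tcp_rot: [-180.0, 0.0, -9.4]
ft_force: [-0.4, -0.0, -0.1]
finger_gap: -0.2
grip_force: 0.0
```

```bash
python3 -m handwheel '[[-1,0,0,0.01,0,0,0],[-1,0,0,0.01,0,0,0],[-1,0,0,0,0,0,0]]' | grep -E "pos|ft";  python3 -m handwheel '[[-1,0,0,0.01,0,0,0],[-1,0,0,0,0,0,0]]'| grep -E "pos|ft"
```

```text
tool_pos: [554.5, 183.5, 69.7]
ft_force: [0.6, -0.3, -0.0]
tool_pos: [554.5, 183.5, 69.6]
ft_force: [-0.1, -0.6, -0.1]
```

```bash
python3 -m handwheel '[[-1,0,0,0.01,0,0,0],[-1,0,0,0.01,0,0,0],[-1,0,0,0,0,0,0]]' | grep -E "pos|ft";  python3 -m handwheel '[[-1,0,0,0.01,0,0,0],[-1,0,0,0,0,0,0]]'| grep -E "pos|ft"
```

```text
tool_pos: [554.5, 183.5, 69.4]
ft_force: [-0.2, 0.2, -0.6]
tool_pos: [554.6, 183.5, 69.3]
ft_force: [-0.3, 0.5, -0.2]
```

```bash
python3 -m handwheel '[[-1,0,0,0.01,0,0,0],[-1,0,0,0.01,0,0,0],[-1,0,0,0,0,0,0]]' | grep -E "pos|ft";  python3 -m handwheel '[[-1,0,0,0.01,0,0,0],[-1,0,0,0,0,0,0]]'| grep -E "pos|ft"
```

```text
tool_pos: [554.5, 183.5, 69.1]
ft_force: [0.2, -0.6, -0.3]
tool_pos: [554.6, 183.5, 69.0]
ft_force: [0.4, 0.6, 0.0]
```

```bash
python3 -m handwheel '[[-1,0,0,0.01,0,0,0],[-1,0,0,0,0,0,0]]'| grep -E "pos|ft"
```

```text
tool_pos: [554.6, 183.5, 68.9]
ft_force: [0.7, -0.1, 0.2]
```

```bash
python3 -m handwheel '[[-1,0,0,0.01,0,0,0],[-1,0,0,0.01,0,0,0],[-1,0,0,0,0,0,0]]' | grep -E "pos|ft";  python3 -m handwheel '[[-1,0,0,0.01,0,0,0],[-1,0,0,0,0,0,0]]'| grep -E "pos|ft"
```

```text
tool_pos: [554.5, 183.5, 68.7]
ft_force: [-0.2, -0.2, -0.2]
tool_pos: [554.5, 183.5, 68.6]
ft_force: [-0.1, 0.2, 0.7]
```

```bash
python3 -m handwheel '[[-1,0,0,0.01,0,0,0],[-1,0,0,0.01,0,0,0],[-1,0,0,0,0,0,0]]'| grep -E "pos|ft"
```

```text
tool_pos: [554.6, 183.5, 68.4]
ft_force: [0.1, -0.1, 0.2]
```

```bash
python3 -m handwheel '[[-1,0,0,0.01,0,0,0],[-1,0,0,0.01,0,0,0],[-1,0,0,0,0,0,0]]' | grep -E "pos|ft"; python3 -m handwheel '[[-1,0,0,0.01,0,0,0],[-1,0,0,0,0,0,0]]'| grep -E "pos|ft"
```

```text
tool_pos: [554.5, 183.5, 68.2]
ft_force: [0.1, 0.1, -0.1]
tool_pos: [554.6, 183.5, 68.1]
ft_force: [-0.3, 0.1, -0.2]
```

```bash
python3 -m handwheel '[[-1,0,0,0.01,0,0,0],[-1,0,0,0,0,0,0]]'| grep -E "pos|ft"
```

```text
tool_pos: [554.6, 183.5, 68.0]
ft_force: [-0.1, -0.6, 0.5]
```

```bash
python3 -m handwheel '[[-1,0,0,0.01,0,0,0],[-1,0,0,0.01,0,0,0],[-1,0,0,0,0,0,0]]' | grep -E "pos|ft"; python3 -m handwheel '[[-1,0,0,0.01,0,0,0],[-1,0,0,0,0,0,0]]'| grep -E "pos|ft"
```

```text
tool_pos: [554.5, 183.5, 67.8]
ft_force: [-0.1, 0.1, 0.7]
tool_pos: [554.6, 183.5, 67.7]
ft_force: [-0.7, -0.8, -0.7]
```

```bash
python3 -m handwheel '[[-1,0,0,0.01,0,0,0],[-1,0,0,0,0,0,0]]'| grep -E "pos|ft"
python3 - <<'E'
from bench import *
from h import *
p=snapshot('scene');im=np.ascontiguousarray(p['image'][160:220,190:290,::-1])
cv2.imwrite('pics/c3.png',cv2.resize(im,(800,480),interpolation=cv2.INTER_CUBIC))
print(sense()['joint_efforts'])
E
```

```text
tool_pos: [554.6, 183.5, 67.6]
ft_force: [-0.0, 0.9, -0.4]
[-1.22161917e-03 -5.68118048e+01 -4.62668717e+01 -1.70844128e-04
 -2.09603852e-03 -9.35665412e-07]
```

View pics/c3.png

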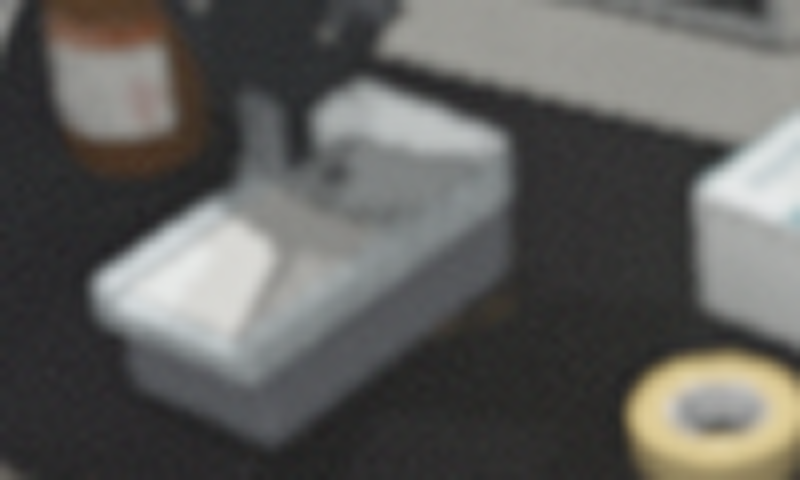

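Run:
```python
from bench import *
from h import *
p=snapshot('scene')
f=lambda X:((pix(p,X)-[190,160])*8).round(0)
s=sense()['tool_pos']
print('tip',f([s[0],s[1],50.6]),'tipL',f(s*[1,1,0]+15*ey+[0,0,51]),'tipR',f(s*[1,1,0]-15*ey+[0,0,51]), 'tip up30',f([s[0],s[1],80]))
for x in(-80,5):
  for y in(-31.5,0,31.5): print(x,y,f(hol(x,y,53)))
print('cover',f(hol(5,40,66)),f(hol(5,-40,66)),f(hol(80,40,66)),f(hol(80,-40,66)), 'bot',f(hol(-80,-40,0)))
```

```text
tip [290. 245.] tipL [262. 233.] tipR [319. 256.] tip up30 [283. 183.]
-80 -31.5 [230. 348.]
-80 0 [170. 321.]
-80 31.5 [110. 295.]
5 -31.5 [374. 245.]
5 0 [314. 220.]
5 31.5 [255. 196.]
cover [236. 163.] [388. 224.] [356.  82.] [506. 139.] bot [260. 465.]
```

Run:
```python
from bench import *
from h import *
p=snapshot('scene');a=np.ascontiguousarray(p['image'][160:210,200:250,::-1]);b=cv2.imread('pics/scene0.png')[160:210,200:250]
o=[cv2.resize(i,(400,400),interpolation=cv2.INTER_NEAREST) for i in(b,a)]
o=np.hstack(o);o=(255*(o/255.)**0.6).astype(np.uint8)
cv2.imwrite('pics/c4.png',o)
```

```text
(no output)
```

View pics/c4.png

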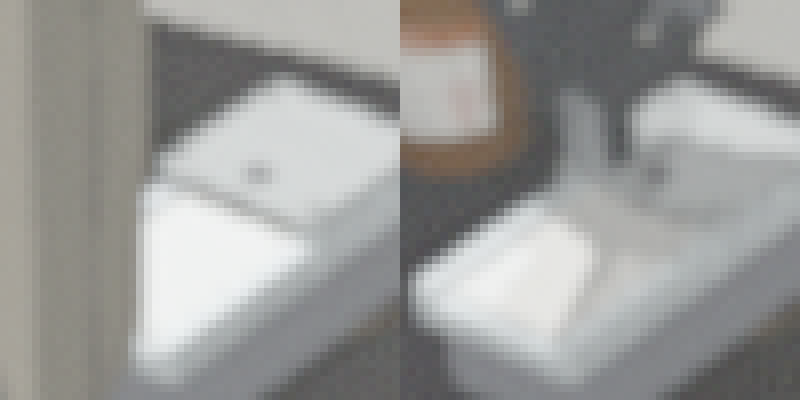

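The left half shows the dispenser before, the right half now. The finger ends at about (600,205) or lower and blends into the grey shadow on the plate, so the picture does not settle the contact. I'll go on by feel in 0.2 mm steps, with a force check that stops the chain.

```bash
cat > chk.py <<'E'
from bench import *
import sys
s=sense();f=s['ft_force'];print(s['tool_pos'][2].round(2),f.round(1),round(s['time'],2));sys.exit(abs(f[2])>1.6)
E
D() { :; }
python3 -m handwheel '[[-1,0,0,0.01,0,0,0],[-1,0,0,0.01,0,0,0]]' >/dev/null && python3 chk.py && python3 -m handwheel '[[-1,0,0,0.01,0,0,0],[-1,0,0,0.01,0,0,0]]' >/dev/null && python3 chk.py && python3 -m handwheel '[[-1,0,0,0.01,0,0,0],[-1,0,0,0.01,0,0,0]]' >/dev/null && python3 chk.py && python3 -m handwheel '[[-1,0,0,0.01,0,0,0],[-1,0,0,0.01,0,0,0]]' >/dev/null && python3 chk.py && python3 -m handwheel '[[-1,0,0,0.01,0,0,0],[-1,0,0,0.01,0,0,0]]' >/dev/null && python3 chk.py && python3 -m handwheel '[[-1,0,0,0.01,0,0,0],[-1,0,0,0.01,0,0,0]]' >/dev/null && python3 chk.py && python3 -m handwheel '[[-1,0,0,0.01,0,0,0],[-1,0,0,0.01,0,0,0]]' >/dev/null && python3 chk.py && python3 -m handwheel '[[-1,0,0,0.01,0,0,0],[-1,0,0,0.01,0,0,0]]' >/dev/null && python3 chk.py && python3 -m handwheel '[[-1,0,0,0.01,0,0,0],[-1,0,0,0.01,0,0,0]]' >/dev/null && python3 chk.py && python3 -m handwheel '[[-1,0,0,0.01,0,0,0],[-1,0,0,0.01,0,0,0]]' >/dev/null && python3 chk.py
```

```text
67.38 [ 0.5  0.1 -0.6] 11.37False
```

```bash
sed -i 's/sys.exit(\(.*\))$/sys.exit(int(\1))/' chk.py; 
python3 -m handwheel '[[-1,0,0,0.01,0,0,0],[-1,0,0,0.01,0,0,0]]' >/dev/null && python3 chk.py && python3 -m handwheel '[[-1,0,0,0.01,0,0,0],[-1,0,0,0.01,0,0,0]]' >/dev/null && python3 chk.py && python3 -m handwheel '[[-1,0,0,0.01,0,0,0],[-1,0,0,0.01,0,0,0]]' >/dev/null && python3 chk.py && python3 -m handwheel '[[-1,0,0,0.01,0,0,0],[-1,0,0,0.01,0,0,0]]' >/dev/null && python3 chk.py && python3 -m handwheel '[[-1,0,0,0.01,0,0,0],[-1,0,0,0.01,0,0,0]]' >/dev/null && python3 chk.py && python3 -m handwheel '[[-1,0,0,0.01,0,0,0],[-1,0,0,0.01,0,0,0]]' >/dev/null && python3 chk.py && python3 -m handwheel '[[-1,0,0,0.01,0,0,0],[-1,0,0,0.01,0,0,0]]' >/dev/null && python3 chk.py && python3 -m handwheel '[[-1,0,0,0.01,0,0,0],[-1,0,0,0.01,0,0,0]]' >/dev/null && python3 chk.py && python3 -m handwheel '[[-1,0,0,0.01,0,0,0],[-1,0,0,0.01,0,0,0]]' >/dev/null && python3 chk.py && python3 -m handwheel '[[-1,0,0,0.01,0,0,0],[-1,0,0,0.01,0,0,0]]' >/dev/null && python3 chk.py
```

```text
67.21 [-0.3  0.6 -0.2] 11.53
66.98 [ 0.3 -0.  -0. ] 11.7
66.78 [-0.1  0.  -0.6] 11.87
66.58 [0.8 0.1 0.3] 12.03
66.41 [ 0.7 -0.   0.4] 12.2
66.2 [-0.3 -0.7  0.1] 12.37
65.99 [-0.1 -0.4 -0. ] 12.53
65.79 [ 1.  -0.   0.6] 12.7
65.56 [-0.2  0.   0.4] 12.87
65.38 [-0.6  0.3  0.8] 13.03
```

```bash
python3 -m handwheel '[[-1,0,0,0.01,0,0,0],[-1,0,0,0.01,0,0,0]]' >/dev/null && python3 chk.py && python3 -m handwheel '[[-1,0,0,0.01,0,0,0],[-1,0,0,0.01,0,0,0]]' >/dev/null && python3 chk.py && python3 -m handwheel '[[-1,0,0,0.01,0,0,0],[-1,0,0,0.01,0,0,0]]' >/dev/null && python3 chk.py && python3 -m handwheel '[[-1,0,0,0.01,0,0,0],[-1,0,0,0.01,0,0,0]]' >/dev/null && python3 chk.py && python3 -m handwheel '[[-1,0,0,0.01,0,0,0],[-1,0,0,0.01,0,0,0]]' >/dev/null && python3 chk.py && python3 -m handwheel '[[-1,0,0,0.01,0,0,0],[-1,0,0,0.01,0,0,0]]' >/dev/null && python3 chk.py && python3 -m handwheel '[[-1,0,0,0.01,0,0,0],[-1,0,0,0.01,0,0,0]]' >/dev/null && python3 chk.py && python3 -m handwheel '[[-1,0,0,0.01,0,0,0],[-1,0,0,0.01,0,0,0]]' >/dev/null && python3 chk.py && python3 -m handwheel '[[-1,0,0,0.01,0,0,0],[-1,0,0,0.01,0,0,0]]' >/dev/null && python3 chk.py && python3 -m handwheel '[[-1,0,0,0.01,0,0,0],[-1,0,0,0.01,0,0,0]]' >/dev/null && python3 chk.py  && python3 -m handwheel '[[-1,0,0,0.01,0,0,0],[-1,0,0,0.01,0,0,0]]' >/dev/null && python3 chk.py && python3 -m handwheel '[[-1,0,0,0.01,0,0,0],[-1,0,0,0.01,0,0,0]]' >/dev/null && python3 chk.py && python3 -m handwheel '[[-1,0,0,0.01,0,0,0],[-1,0,0,0.01,0,0,0]]' >/dev/null && python3 chk.py && python3 -m handwheel '[[-1,0,0,0.01,0,0,0],[-1,0,0,0.01,0,0,0]]' >/dev/null && python3 chk.py && python3 -m handwheel '[[-1,0,0,0.01,0,0,0],[-1,0,0,0.01,0,0,0]]' >/dev/null && python3 chk.py && python3 -m handwheel '[[-1,0,0,0.01,0,0,0],[-1,0,0,0.01,0,0,0]]' >/dev/null && python3 chk.py && python3 -m handwheel '[[-1,0,0,0.01,0,0,0],[-1,0,0,0.01,0,0,0]]' >/dev/null && python3 chk.py
```

```text
65.18 [ 0.5 -0.1  0.1] 13.2
64.99 [0.  0.5 0.3] 13.37
64.8 [-0.2  0.2  0.9] 13.53
64.59 [-0.6  0.1  0. ] 13.7
64.39 [-0.2  0.8  0.7] 13.87
64.21 [-0.4  0.1  0.1] 14.03
64.0 [-0.4 -0.   0.3] 14.2
63.78 [-0.5 -0.6  0.1] 14.37
63.58 [ 0.5 -0.1  1. ] 14.53
63.37 [-0.2 -0.2  0.6] 14.7
63.2 [0.4 1.1 0.6] 14.87
62.98 [ 0.  -0.6 -0.3] 15.03
62.81 [-0.6  0.1  0.2] 15.2
62.57 [-0.2 -0.7  0.4] 15.37
62.38 [-0.1 -0.7  0.2] 15.53
62.18 [-0.3 -0.8 -0.5] 15.7
62.0 [ 0.7 -0.5  0.1] 15.87
```

Run:
```python
from bench import *
from h import *
p=snapshot('scene');im=np.ascontiguousarray(p['image'][:,:,::-1]);cv2.imwrite('pics/s5.png',im);b=im[165:205,205:245]
q=snapshot('top');im=np.ascontiguousarray(q['image'][:,:,::-1]);cv2.imwrite('pics/t5.png',im);a=im[190:240,180:230]
o=np.hstack([cv2.resize(i,(400,400),interpolation=cv2.INTER_CUBIC) for i in(b,a)])
cv2.imwrite('pics/c5.png',(255*(o/255.)**0.6).astype(np.uint8))
s=sense()['tool_pos']
for z in(45,53,62,80): print(z,'scene',((pix(p,[s[0],s[1],z])-[205,165])*10).round(),'top',((pix(q,[s[0],s[1],z])-[180,190])*8+[400,0]).round())
```

```text
45 scene [214. 271.] top [558. 167.]
53 scene [212. 250.] top [552. 166.]
62 scene [210. 227.] top [545. 164.]
80 scene [204. 179.] top [530. 160.]
```

View pics/c5.png

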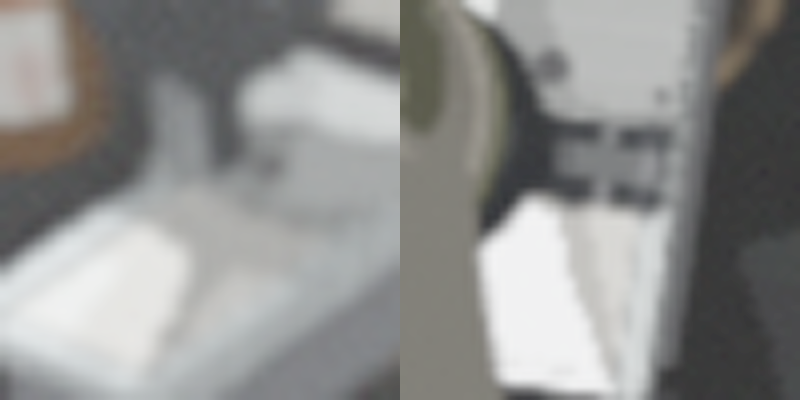

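In the left half (scene) the finger ends at about (190,190), higher than expected. In the right half (top) the linkage is at about (610,160), in front of the cover and over the plate. The shut fingertips still stand clear of the plate, so I go on by feel.

```bash
python3 -m handwheel '[[-1,0,0,0.02,0,0,0]]' >/dev/null && python3 chk.py && python3 -m handwheel '[[-1,0,0,0.02,0,0,0]]' >/dev/null && python3 chk.py && python3 -m handwheel '[[-1,0,0,0.02,0,0,0]]' >/dev/null && python3 chk.py && python3 -m handwheel '[[-1,0,0,0.02,0,0,0]]' >/dev/null && python3 chk.py && python3 -m handwheel '[[-1,0,0,0.02,0,0,0]]' >/dev/null && python3 chk.py && python3 -m handwheel '[[-1,0,0,0.02,0,0,0]]' >/dev/null && python3 chk.py && python3 -m handwheel '[[-1,0,0,0.02,0,0,0]]' >/dev/null && python3 chk.py && python3 -m handwheel '[[-1,0,0,0.02,0,0,0]]' >/dev/null && python3 chk.py && python3 -m handwheel '[[-1,0,0,0.02,0,0,0]]' >/dev/null && python3 chk.py && python3 -m handwheel '[[-1,0,0,0.02,0,0,0]]' >/dev/null && python3 chk.py && python3 -m handwheel '[[-1,0,0,0.02,0,0,0]]' >/dev/null && python3 chk.py && python3 -m handwheel '[[-1,0,0,0.02,0,0,0]]' >/dev/null && python3 chk.py && python3 -m handwheel '[[-1,0,0,0.02,0,0,0]]' >/dev/null && python3 chk.py && python3 -m handwheel '[[-1,0,0,0.02,0,0,0]]' >/dev/null && python3 chk.py && python3 -m handwheel '[[-1,0,0,0.02,0,0,0]]' >/dev/null && python3 chk.py && python3 -m handwheel '[[-1,0,0,0.02,0,0,0]]' >/dev/null && python3 chk.py && python3 -m handwheel '[[-1,0,0,0.02,0,0,0]]' >/dev/null && python3 chk.py && python3 -m handwheel '[[-1,0,0,0.02,0,0,0]]' >/dev/null && python3 chk.py && python3 -m handwheel '[[-1,0,0,0.02,0,0,0]]' >/dev/null && python3 chk.py && python3 -m handwheel '[[-1,0,0,0.02,0,0,0]]' >/dev/null && python3 chk.py
```

```text
61.84 [ 0.  -0.2  0.9] 16.05
61.58 [0.4 0.2 0.7] 16.13
61.39 [0.4 0.3 0.2] 16.22
61.19 [-0.5  0.2 -0.1] 16.3
60.96 [-0.1 -0.  -1.3] 16.38
60.74 [-0.7 -0.2 -0.3] 16.47
60.58 [0.3 0.4 0.7] 16.55
60.36 [ 0.6 -0.5 -0.9] 16.63
60.19 [ 0.5 -0.1  1.2] 16.72
59.96 [ 0.  -0.1  0.1] 16.8
59.79 [ 0.3 -0.3  0.3] 16.88
59.57 [-0.5 -0.   0.4] 16.97
59.38 [ 0.   0.2 -0.1] 17.05
59.18 [ 0.3 -0.1 -0.4] 17.13
58.97 [ 0.5 -0.  -0.3] 17.22
58.8 [-0.1 -0.4  1.2] 17.3
58.57 [-0.5  0.7 -0.3] 17.38
58.38 [-0.7 -0.4 -0.3] 17.47
58.18 [-0.2  0.3 -0.6] 17.55
57.97 [-0.5 -0.4 -0.2] 17.63
```

```bash
python3 -m handwheel '[[-1,0,0,0.02,0,0,0]]' >/dev/null && python3 chk.py && python3 -m handwheel '[[-1,0,0,0.02,0,0,0]]' >/dev/null && python3 chk.py && python3 -m handwheel '[[-1,0,0,0.02,0,0,0]]' >/dev/null && python3 chk.py && python3 -m handwheel '[[-1,0,0,0.02,0,0,0]]' >/dev/null && python3 chk.py && python3 -m handwheel '[[-1,0,0,0.02,0,0,0]]' >/dev/null && python3 chk.py && python3 -m handwheel '[[-1,0,0,0.02,0,0,0]]' >/dev/null && python3 chk.py && python3 -m handwheel '[[-1,0,0,0.02,0,0,0]]' >/dev/null && python3 chk.py && python3 -m handwheel '[[-1,0,0,0.02,0,0,0]]' >/dev/null && python3 chk.py && python3 -m handwheel '[[-1,0,0,0.02,0,0,0]]' >/dev/null && python3 chk.py && python3 -m handwheel '[[-1,0,0,0.02,0,0,0]]' >/dev/null && python3 chk.py && python3 -m handwheel '[[-1,0,0,0.02,0,0,0]]' >/dev/null && python3 chk.py && python3 -m handwheel '[[-1,0,0,0.02,0,0,0]]' >/dev/null && python3 chk.py && python3 -m handwheel '[[-1,0,0,0.02,0,0,0]]' >/dev/null && python3 chk.py && python3 -m handwheel '[[-1,0,0,0.02,0,0,0]]' >/dev/null && python3 chk.py && python3 -m handwheel '[[-1,0,0,0.02,0,0,0]]' >/dev/null && python3 chk.py
python3 - <<'E'
from bench import *
from h import *
p=snapshot('scene');im=np.ascontiguousarray(p['image'][:,:,::-1]);cv2.imwrite('pics/s6.png',im)
o=cv2.imread('pics/s5.png');r=np.hstack([cv2.resize(i[165:205,205:245],(400,400),interpolation=cv2.INTER_NEAREST) for i in(o,im)])
cv2.imwrite('pics/c6.png',(255*(r/255.)**0.6).astype(np.uint8))
E
```

```text
57.82 [ 0.5  0.1 -0.5] 17.72
57.6 [-0.6 -0.1  0.6] 17.8
57.36 [0.5 0.4 0.2] 17.88
57.2 [ 0.6 -0.3 -0.3] 17.97
56.97 [ 0.5 -0.3 -0.8] 18.05
56.76 [ 0.1 -0.4  0.1] 18.13
56.57 [ 1.   0.6 -0.8] 18.22
56.39 [-0.8 -0.6 -0.5] 18.3
56.19 [ 0.5 -0.4 -0.5] 18.38
56.0 [ 0.2 -0.6 -0. ] 18.47
55.82 [-0.1  0.1  1.6] 18.55
55.59 [-0.6 -0.8  0.2] 18.63
55.39 [ 0.3 -0.2 -0.6] 18.72
55.18 [ 0.4 -0.6 -0.7] 18.8
54.97 [ 0.   0.4 -0.1] 18.88
```

View pics/c6.png

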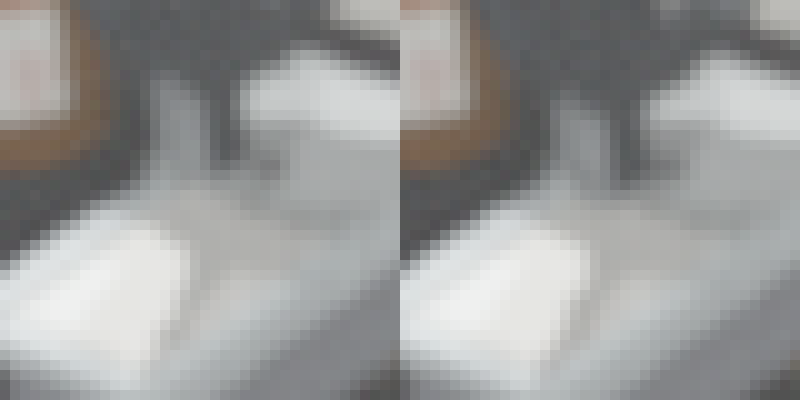

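The left half is before and the right half is after 7 mm more. The finger's lower end is at about (600,195), which puts it near z 70, clearly above the plate. I go on down with the same guard.

```bash
python3 -m handwheel '[[-1,0,0,0.03,0,0,0]]' >/dev/null && python3 chk.py && python3 -m handwheel '[[-1,0,0,0.03,0,0,0]]' >/dev/null && python3 chk.py && python3 -m handwheel '[[-1,0,0,0.03,0,0,0]]' >/dev/null && python3 chk.py && python3 -m handwheel '[[-1,0,0,0.03,0,0,0]]' >/dev/null && python3 chk.py && python3 -m handwheel '[[-1,0,0,0.03,0,0,0]]' >/dev/null && python3 chk.py && python3 -m handwheel '[[-1,0,0,0.03,0,0,0]]' >/dev/null && python3 chk.py && python3 -m handwheel '[[-1,0,0,0.03,0,0,0]]' >/dev/null && python3 chk.py && python3 -m handwheel '[[-1,0,0,0.03,0,0,0]]' >/dev/null && python3 chk.py && python3 -m handwheel '[[-1,0,0,0.03,0,0,0]]' >/dev/null && python3 chk.py && python3 -m handwheel '[[-1,0,0,0.03,0,0,0]]' >/dev/null && python3 chk.py && python3 -m handwheel '[[-1,0,0,0.02,0,0,0]]' >/dev/null && python3 chk.py && python3 -m handwheel '[[-1,0,0,0.02,0,0,0]]' >/dev/null && python3 chk.py && python3 -m handwheel '[[-1,0,0,0.02,0,0,0]]' >/dev/null && python3 chk.py && python3 -m handwheel '[[-1,0,0,0.02,0,0,0]]' >/dev/null && python3 chk.py && python3 -m handwheel '[[-1,0,0,0.02,0,0,0]]' >/dev/null && python3 chk.py && python3 -m handwheel '[[-1,0,0,0.02,0,0,0]]' >/dev/null && python3 chk.py && python3 -m handwheel '[[-1,0,0,0.02,0,0,0]]' >/dev/null && python3 chk.py && python3 -m handwheel '[[-1,0,0,0.02,0,0,0]]' >/dev/null && python3 chk.py && python3 -m handwheel '[[-1,0,0,0.02,0,0,0]]' >/dev/null && python3 chk.py && python3 -m handwheel '[[-1,0,0,0.02,0,0,0]]' >/dev/null && python3 chk.py
```

```text
54.71 [-0.1  0.9 -0.4] 19.02
54.39 [ 0.4 -0.1 -0.3] 19.1
54.08 [-0.1  0.4  0.1] 19.18
53.77 [-0.   0.2  0.1] 19.27
53.48 [0.1 0.2 1.3] 19.35
53.17 [-0.3 -0.8 -0.2] 19.43
52.87 [-0.9 -0.4  0.2] 19.52
52.56 [-0.1  0.8  0.2] 19.6
52.28 [-0.5  0.2  0.2] 19.68
51.97 [-0.2  0.9  0.2] 19.77
51.77 [ 0.1  0.6 -0.4] 19.85
51.54 [0.  0.2 0.3] 19.93
51.36 [0.1 0.2 0.1] 20.02
51.18 [ 0.8 -0.1  0.2] 20.1
50.99 [ 0.1  0.4 -0.3] 20.18
50.79 [ 0.2 -0.9 -0.5] 20.27
50.58 [-0.2 -0.  -0.1] 20.35
50.39 [ 0.2 -0.5  0.2] 20.43
50.2 [ 0.7 -0.5  0.7] 20.52
49.98 [ 0.2 -0.5 -0.1] 20.6
```

Run:
```python
from bench import *
from h import *
p=snapshot('scene')
T=np.array([140.8,-583.3,212.2]);R=Ro.from_euler('xyz',[180,0,13.57],degrees=True).as_matrix()
for z in(-60,-30,-13,0,17):
  print(z,[pix(p,T+R@np.array([0,y,z])).round(1).tolist() for y in(-50,0,50)])
im=cv2.imread('pics/scene0.png')[230:330,410:540]
im=(255*(im/255.)**.5).astype(np.uint8)
a=cv2.resize(im,None,fx=4,fy=4,interpolation=cv2.INTER_CUBIC)
cv2.imwrite('pics/c7.png',a[:,:520])
```

```text
-60 [[436.5, 305.0], [466.5, 309.4], [497.3, 313.9]]
-30 [[433.8, 316.7], [463.2, 321.1], [493.2, 325.6]]
-13 [[432.3, 323.1], [461.4, 327.6], [491.0, 332.1]]
0 [[431.2, 327.9], [460.0, 332.4], [489.4, 336.9]]
17 [[429.8, 334.1], [458.2, 338.6], [487.3, 343.1]]
```

View pics/c7.png

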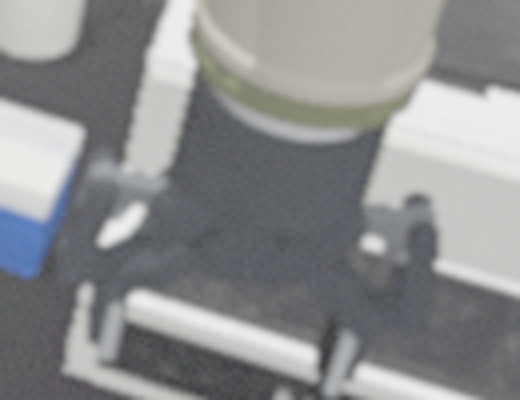

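The crop shows the open pads ending at crop (110,355) and (335,390), which is pixel (437,319) and (494,327). That is about 28 mm higher than the stated tool frame predicts. The tips therefore stand behind the nominal position, and contact should come near TCP z 35 to 42. I go on by feel.

```bash
python3 -m handwheel '[[-1,0,0,0.03,0,0,0]]' >/dev/null && python3 chk.py && python3 -m handwheel '[[-1,0,0,0.03,0,0,0]]' >/dev/null && python3 chk.py && python3 -m handwheel '[[-1,0,0,0.03,0,0,0]]' >/dev/null && python3 chk.py && python3 -m handwheel '[[-1,0,0,0.03,0,0,0]]' >/dev/null && python3 chk.py && python3 -m handwheel '[[-1,0,0,0.03,0,0,0]]' >/dev/null && python3 chk.py && python3 -m handwheel '[[-1,0,0,0.03,0,0,0]]' >/dev/null && python3 chk.py && python3 -m handwheel '[[-1,0,0,0.03,0,0,0]]' >/dev/null && python3 chk.py && python3 -m handwheel '[[-1,0,0,0.03,0,0,0]]' >/dev/null && python3 chk.py && python3 -m handwheel '[[-1,0,0,0.03,0,0,0]]' >/dev/null && python3 chk.py && python3 -m handwheel '[[-1,0,0,0.03,0,0,0]]' >/dev/null && python3 chk.py && python3 -m handwheel '[[-1,0,0,0.03,0,0,0]]' >/dev/null && python3 chk.py && python3 -m handwheel '[[-1,0,0,0.03,0,0,0]]' >/dev/null && python3 chk.py && python3 -m handwheel '[[-1,0,0,0.03,0,0,0]]' >/dev/null && python3 chk.py && python3 -m handwheel '[[-1,0,0,0.03,0,0,0]]' >/dev/null && python3 chk.py && python3 -m handwheel '[[-1,0,0,0.03,0,0,0]]' >/dev/null && python3 chk.py && python3 -m handwheel '[[-1,0,0,0.03,0,0,0]]' >/dev/null && python3 chk.py && python3 -m handwheel '[[-1,0,0,0.02,0,0,0]]' >/dev/null && python3 chk.py && python3 -m handwheel '[[-1,0,0,0.02,0,0,0]]' >/dev/null && python3 chk.py && python3 -m handwheel '[[-1,0,0,0.02,0,0,0]]' >/dev/null && python3 chk.py && python3 -m handwheel '[[-1,0,0,0.02,0,0,0]]' >/dev/null && python3 chk.py
```

```text
49.7 [-0.1  0.2  0.5] 20.73
49.38 [-0.2 -0.6  0. ] 20.82
49.09 [ 0.4  0.3 -1.5] 20.9
48.76 [-0.3  0.3 -0.2] 20.98
48.48 [ 0.2 -0.5  0.2] 21.07
48.17 [-0.1  0.1  0. ] 21.15
47.87 [-0.3 -0.4 -0.1] 21.23
47.55 [-0.4  0.6  0.6] 21.32
47.26 [ 0.1 -0.2  0.4] 21.4
46.99 [ 0.5 -0.3  0.5] 21.48
46.65 [-0.3 -0.7 -0.4] 21.57
46.38 [ 0.1 -0.4  0.6] 21.65
46.08 [ 0.2  0.  -0.4] 21.73
45.75 [ 0.8 -0.1  0.3] 21.82
45.44 [ 0.3  0.  -0.4] 21.9
45.12 [ 0.1  0.7 -1.4] 21.98
44.95 [-0.2 -0.2 -0.4] 22.07
44.75 [-0.9  0.3 -0.6] 22.15
44.58 [-0.6 -0.1  0.5] 22.23
44.41 [-0.5  0.6  0.8] 22.32
```

```bash
python3 chk.py && 
python3 -m handwheel '[[-1,0,0,0.02,0,0,0]]' >/dev/null && python3 chk.py && python3 -m handwheel '[[-1,0,0,0.02,0,0,0]]' >/dev/null && python3 chk.py && python3 -m handwheel '[[-1,0,0,0.02,0,0,0]]' >/dev/null && python3 chk.py && python3 -m handwheel '[[-1,0,0,0.02,0,0,0]]' >/dev/null && python3 chk.py && python3 -m handwheel '[[-1,0,0,0.02,0,0,0]]' >/dev/null && python3 chk.py && python3 -m handwheel '[[-1,0,0,0.02,0,0,0]]' >/dev/null && python3 chk.py && python3 -m handwheel '[[-1,0,0,0.02,0,0,0]]' >/dev/null && python3 chk.py && python3 -m handwheel '[[-1,0,0,0.02,0,0,0]]' >/dev/null && python3 chk.py && python3 -m handwheel '[[-1,0,0,0.02,0,0,0]]' >/dev/null && python3 chk.py && python3 -m handwheel '[[-1,0,0,0.02,0,0,0]]' >/dev/null && python3 chk.py && python3 -m handwheel '[[-1,0,0,0.02,0,0,0]]' >/dev/null && python3 chk.py && python3 -m handwheel '[[-1,0,0,0.02,0,0,0]]' >/dev/null && python3 chk.py && python3 -m handwheel '[[-1,0,0,0.02,0,0,0]]' >/dev/null && python3 chk.py && python3 -m handwheel '[[-1,0,0,0.02,0,0,0]]' >/dev/null && python3 chk.py && python3 -m handwheel '[[-1,0,0,0.02,0,0,0]]' >/dev/null && python3 chk.py
```

```text
44.41 [-0.5  0.6  0.8] 22.32
44.2 [-0.4 -0.5 -0.6] 22.4
43.99 [ 1.   0.3 -0.9] 22.48
43.79 [-1.1 -0.5  0.5] 22.57
43.59 [0.1 0.6 0.3] 22.65
43.36 [0.3 0.3 0.1] 22.73
43.18 [ 0.4 -0.2  0. ] 22.82
42.99 [-0.4 -0.4  0.5] 22.9
42.76 [ 0.1 -0.1 -0.1] 22.98
42.59 [ 0.2 -0.4 -0.5] 23.07
42.37 [-0.6  0.5  0.3] 23.15
42.16 [0.7 0.4 0.8] 23.23
41.97 [-0.7 -0.4 -0.3] 23.32
41.78 [ 0.7 -0.5  0.2] 23.4
41.58 [0.  1.  0.2] 23.48
41.4 [ 0.2 -0.3 -0.9] 23.57
```

```bash
python3 chk.py && 
python3 -m handwheel '[[-1,0,0,0.02,0,0,0]]' >/dev/null && python3 chk.py && python3 -m handwheel '[[-1,0,0,0.02,0,0,0]]' >/dev/null && python3 chk.py && python3 -m handwheel '[[-1,0,0,0.02,0,0,0]]' >/dev/null && python3 chk.py && python3 -m handwheel '[[-1,0,0,0.02,0,0,0]]' >/dev/null && python3 chk.py && python3 -m handwheel '[[-1,0,0,0.02,0,0,0]]' >/dev/null && python3 chk.py && python3 -m handwheel '[[-1,0,0,0.02,0,0,0]]' >/dev/null && python3 chk.py && python3 -m handwheel '[[-1,0,0,0.02,0,0,0]]' >/dev/null && python3 chk.py && python3 -m handwheel '[[-1,0,0,0.02,0,0,0]]' >/dev/null && python3 chk.py && python3 -m handwheel '[[-1,0,0,0.02,0,0,0]]' >/dev/null && python3 chk.py && python3 -m handwheel '[[-1,0,0,0.02,0,0,0]]' >/dev/null && python3 chk.py && python3 -m handwheel '[[-1,0,0,0.02,0,0,0]]' >/dev/null && python3 chk.py && python3 -m handwheel '[[-1,0,0,0.02,0,0,0]]' >/dev/null && python3 chk.py && python3 -m handwheel '[[-1,0,0,0.02,0,0,0]]' >/dev/null && python3 chk.py && python3 -m handwheel '[[-1,0,0,0.02,0,0,0]]' >/dev/null && python3 chk.py && python3 -m handwheel '[[-1,0,0,0.02,0,0,0]]' >/dev/null && python3 chk.py&& python3 -m handwheel '[[-1,0,0,0.02,0,0,0]]' >/dev/null && python3 chk.py && python3 -m handwheel '[[-1,0,0,0.02,0,0,0]]' >/dev/null && python3 chk.py && python3 -m handwheel '[[-1,0,0,0.02,0,0,0]]' >/dev/null && python3 chk.py && python3 -m handwheel '[[-1,0,0,0.02,0,0,0]]' >/dev/null && python3 chk.py && python3 -m handwheel '[[-1,0,0,0.02,0,0,0]]' >/dev/null && python3 chk.py && python3 -m handwheel '[[-1,0,0,0.02,0,0,0]]' >/dev/null && python3 chk.py && python3 -m handwheel '[[-1,0,0,0.02,0,0,0]]' >/dev/null && python3 chk.py
```

```text
41.4 [ 0.2 -0.3 -0.9] 23.57
41.2 [-0.2 -0.  -0.7] 23.65
40.99 [ 0.2 -0.5 -0.4] 23.73
40.76 [ 0.8  0.6 -0.5] 23.82
40.56 [-1.1  0.6  0.1] 23.9
40.38 [0.  0.1 0.2] 23.98
40.16 [ 0.  -0.1  0.3] 24.07
39.98 [-0.  -1.2 -0.3] 24.15
39.78 [ 0.9 -0.1 -0.4] 24.23
39.59 [-0.3  0.2 -0.1] 24.32
39.36 [-0.3  0.1 -0.9] 24.4
39.16 [0.4 0.6 0. ] 24.48
38.95 [-0.8 -0.8  0.6] 24.57
38.77 [-0.4  1.3 -0.7] 24.65
38.57 [-1.5  0.6  0. ] 24.73
38.36 [-0.1  0.8  0.4] 24.82
38.22 [ 0.3 -0.1  0. ] 24.9
37.98 [ 0.8 -0.5 -0.2] 24.98
37.81 [ 0.2 -0.  -0.5] 25.07
37.56 [-0.1  0.4  0.6] 25.15
37.37 [-0.2 -0.2 -0.4] 25.23
37.18 [-0.   0.6 -0.5] 25.32
36.97 [-1.1 -0.3 -0.1] 25.4
```

Run:
```python
from bench import *
from h import *
p=snapshot('scene');im=np.ascontiguousarray(p['image'][:,:,::-1]);cv2.imwrite('pics/s8.png',im)
q=snapshot('top');cv2.imwrite('pics/t8.png',q['image'][:,:,::-1])
s=sense()['tool_pos']
g=im.mean(2).astype(int);o=cv2.imread('pics/s6.png').mean(2).astype(int)
print('cols',list(range(214,240)))
for r in range(172,196): print(r,' '.join('%3d'%v for v in g[r,214:240]),'|',' '.join('%3d'%v for v in (g-o)[r,216:236]))
for z in(40,53,60,70): print(z,pix(p,[s[0],s[1],z]).round(1))
```

```text
cols [214, 215, 216, 217, 218, 219, 220, 221, 222, 223, 224, 225, 226, 227, 228, 229, 230, 231, 232, 233, 234, 235, 236, 237, 238, 239]
172  50  52  52  49  48  47  49  49  48  47  48  45  49  45  45  48  61  76  77  61  52  49  49  63  97 129 |   5   3   2   1   1   2   2  -1   2   1   2  -2  -3   0  13  25  20 -18 -62 -99
173  48  51  52  51  46  48  45  48  50  51  48  45  48  48  48  49  62  74  70  58  48  46  52  90 137 169 |   6   8   2   2  -3  -3  -2   5   3   0   1   0   0  -2   6   1 -26 -64 -98 -117
174  51  50  52  50  47  47  47  46  50  48  45  48  47  45  46  50  54  61  56  52  47  52  76 122 164 185 |   8   9   4   0  -6 -16 -10  -3  -5   1   0  -2  -1 -11 -35 -56 -80 -100 -118 -118
175  51  51  48  48  46  47  45  46  46  49  47  43  46  48  46  47  48  49  50  46  46  67 110 152 178 189 |   5   8   2   1 -19 -29 -27 -15 -10  -8  -2   4  -6 -35 -73 -99 -109 -119 -122 -102
176  49  48  48  44  48  46  47  46  46  49  44  48  47  49  48  51  47  50  47  48  54  90 136 168 184 189 |   6   4  11   0 -23 -39 -40 -31 -29 -13  -2   1 -10 -40 -82 -97 -107 -106 -100 -67
177
[... 2974 characters left out ...]
-2 -15 -35 -35 -14  -3  -2  -5  -5  -6  -7  -6  -1   0  -2   0
193 230 227 222 217 213 214 209 189 159 139 135 136 141 146 154 154 147 146 148 149 141 135 130 125 126 127 |   4   2   0   1  -5 -22 -39 -34 -10  -3  -5 -10  -7  -8  -8  -7  -3   0  -1  -2
194 229 225 218 214 213 213 207 182 149 136 134 137 145 155 164 163 160 156 157 153 143 133 129 125 121 118 |   3   1   0  -1  -4 -20 -30 -16  -6  -8 -11  -8  -2  -3  -1  -2   1  -1   1  -2
195 225 220 216 214 214 212 200 172 145 135 135 142 152 162 169 168 164 159 153 145 134 129 125 117 112 101 |   3   1   1  -2  -9 -17 -13  -3  -6 -10  -8  -3   1  -2   1   0   0   0  -2  -1
40 [226.6 193.4]
53 [226.2 190. ]
60 [226.  188.2]
70 [225.7 185.6]
```

The finger tip is now clear in the pixel values: its dark end is at row 188 to 189, columns 224 to 229, right on the predicted axis. That puts it about 7 to 9 mm above the plate. I continue.

```bash
python3 chk.py && 
python3 -m handwheel '[[-1,0,0,0.03,0,0,0],[-1,0,0,0.03,0,0,0],[-1,0,0,0.03,0,0,0]]' >/dev/null && python3 chk.py && python3 -m handwheel '[[-1,0,0,0.03,0,0,0],[-1,0,0,0.03,0,0,0],[-1,0,0,0.03,0,0,0]]' >/dev/null && python3 chk.py && python3 -m handwheel '[[-1,0,0,0.03,0,0,0]]' >/dev/null && python3 chk.py && python3 -m handwheel '[[-1,0,0,0.03,0,0,0]]' >/dev/null && python3 chk.py && python3 -m handwheel '[[-1,0,0,0.03,0,0,0]]' >/dev/null && python3 chk.py && python3 -m handwheel '[[-1,0,0,0.03,0,0,0]]' >/dev/null && python3 chk.py && python3 -m handwheel '[[-1,0,0,0.03,0,0,0]]' >/dev/null && python3 chk.py && python3 -m handwheel '[[-1,0,0,0.02,0,0,0]]' >/dev/null && python3 chk.py && python3 -m handwheel '[[-1,0,0,0.02,0,0,0]]' >/dev/null && python3 chk.py && python3 -m handwheel '[[-1,0,0,0.02,0,0,0]]' >/dev/null && python3 chk.py && python3 -m handwheel '[[-1,0,0,0.02,0,0,0]]' >/dev/null && python3 chk.py && python3 -m handwheel '[[-1,0,0,0.02,0,0,0]]' >/dev/null && python3 chk.py && python3 -m handwheel '[[-1,0,0,0.02,0,0,0]]' >/dev/null && python3 chk.py && python3 -m handwheel '[[-1,0,0,0.02,0,0,0]]' >/dev/null && python3 chk.py && python3 -m handwheel '[[-1,0,0,0.02,0,0,0]]' >/dev/null && python3 chk.py && python3 -m handwheel '[[-1,0,0,0.02,0,0,0]]' >/dev/null && python3 chk.py && python3 -m handwheel '[[-1,0,0,0.02,0,0,0]]' >/dev/null && python3 chk.py && python3 -m handwheel '[[-1,0,0,0.02,0,0,0]]' >/dev/null && python3 chk.py && python3 -m handwheel '[[-1,0,0,0.02,0,0,0]]' >/dev/null && python3 chk.py && python3 -m handwheel '[[-1,0,0,0.02,0,0,0]]' >/dev/null && python3 chk.py&& python3 -m handwheel '[[-1,0,0,0.02,0,0,0]]' >/dev/null && python3 chk.py && python3 -m handwheel '[[-1,0,0,0.02,0,0,0]]' >/dev/null && python3 chk.py && python3 -m handwheel '[[-1,0,0,0.02,0,0,0]]' >/dev/null && python3 chk.py && python3 -m handwheel '[[-1,0,0,0.02,0,0,0]]' >/dev/null && python3 chk.py && python3 -m handwheel '[[-1,0,0,0.02,0,0,0]]' >/dev/null && python3 chk.py && python3 -m handwheel '[[-1,0,0,0.02,0,0,0]]' >/dev/null && python3 chk.py && python3 -m handwheel '[[-1,0,0,0.02,0,0,0]]' >/dev/null && python3 chk.py
```

```text
36.97 [-0.3 -0.5  0.2] 25.5
36.1 [0.2 0.3 0.1] 25.75
35.17 [ 0.5  0.6 -0.8] 26.0
34.87 [ 0.1  0.3 -0.4] 26.08
34.58 [-0.7 -0.4 -0.4] 26.17
34.27 [ 0.5 -0.4  0.5] 26.25
33.97 [-0.4 -0.7  6.1] 26.33
```

Contact at 6 N with the reported TCP z at 34.0. The true tool is therefore about 36 mm behind the reported one along z, and I use that offset from here on. Now I start the slide.

```bash
python3 -m handwheel '[[-1,0,0,0,0,0,0]]' | grep -E "pos|ft"; python3 -m handwheel '[[-1,-0.05,0,0,0,0,0],[-1,-0.1,0,0,0,0,0],[-1,-0.1,0,0,0,0,0]]' | grep -E "pos|ft"
```

```text
tool_pos: [554.6, 183.5, 34.1]
ft_force: [-0.9, -0.8, -0.1]
tool_pos: [552.0, 183.9, 34.0]
ft_force: [0.2, 0.0, -0.3]
```

```bash
sed -i 's/>1.6/>2.2/' chk.py; python3 -m handwheel '[[-1,0,0,0.01,0,0,0],[-1,0,0,0,0,0,0]]' >/dev/null && python3 chk.py && python3 -m handwheel '[[-1,0,0,0.01,0,0,0],[-1,0,0,0,0,0,0]]' >/dev/null && python3 chk.py &&  python3 -m handwheel '[[-1,0,0,0.01,0,0,0],[-1,0,0,0,0,0,0]]' >/dev/null && python3 chk.py &&  python3 -m handwheel '[[-1,0,0,0.01,0,0,0],[-1,0,0,0,0,0,0]]' >/dev/null && python3 chk.py &&  python3 -m handwheel '[[-1,0,0,0.01,0,0,0],[-1,0,0,0,0,0,0]]' >/dev/null && python3 chk.py &&  python3 -m handwheel '[[-1,0,0,0.01,0,0,0],[-1,0,0,0,0,0,0]]' >/dev/null && python3 chk.py
```

```text
34.0 [0.1 0.5 0.9] 26.83
34.0 [-1.5 -0.   2.3] 27.0
```

```bash
python3 -m handwheel '[[-1,0,0,0.01,0,0,0],[-1,0,0,0,0,0,0]]' >/dev/null; python3 chk.py;  python3 -m handwheel '[[-1,0,0,0,0,0,0]]' >/dev/null; python3 chk.py
```

```text
33.99 [-1.3  0.4  4.5] 27.17
33.98 [-0.8 -0.7  4.7] 27.25
```

```bash
python3 -m handwheel '[[-1,0,0,0.01,0,0,0],[-1,0,0,0,0,0,0]]' >/dev/null; python3 chk.py;  python3 -m handwheel '[[-1,-0.05,0,0,0,0,0],[-1,-0.1,0,0,0,0,0],[-1,-0.1,0,0,0,0,0],[-1,-0.1,0,0,0,0,0],[-1,-0.1,0,0,0,0,0]]' >/dev/null; python3 chk.py
```

```text
33.96 [-0.5 -0.3  4.8] 27.42
33.97 [0.5 0.4 4.7] 27.83
```

```bash
python3 -m handwheel '[[-1,-0.1,0,0,0,0,0],[-1,-0.1,0,0,0,0,0],[-1,-0.1,0,0,0,0,0],[-1,-0.1,0,0,0,0,0],[-1,-0.1,0,0,0,0,0],[-1,-0.1,0,0,0,0,0]]' >/dev/null; python3 chk.py
python3 - <<'E'
from bench import *
from h import *
s=sense();print(s['tool_pos'],((s['tool_pos']-H)@ex))
p=snapshot('scene')
print([(d['location'],round(d['conf'],2)) for d in place_of(p,'plate_front')[:2]])
E
```

```text
33.99 [ 1.2 -0.7  5.5] 28.33
[542.04667642 185.71128088  33.99144184] -24.044306892517774
[([432.8, -105.0, 4.9], 0.71), ([484.5, 196.2, 54.7], 0.67)]
```

The plate's front has moved from x 494 to 484, so it follows the finger. I keep sliding.

```bash
python3 -m handwheel '[[-1,-0.12,0,0,0,0,0],[-1,-0.12,0,0,0,0,0],[-1,-0.12,0,0,0,0,0],[-1,-0.12,0,0,0,0,0],[-1,-0.12,0,0,0,0,0],[-1,-0.12,0,0,0,0,0],[-1,-0.12,0,0,0,0,0],[-1,-0.12,0,0,0,0,0]]' >/dev/null; python3 chk.py
```

```text
33.93 [ 0.9 -0.3  5.2] 29.1
```

```bash
python3 -m handwheel '[[-1,-0.12,0,0,0,0,0],[-1,-0.12,0,0,0,0,0],[-1,-0.12,0,0,0,0,0],[-1,-0.12,0,0,0,0,0],[-1,-0.12,0,0,0,0,0],[-1,-0.12,0,0,0,0,0],[-1,-0.12,0,0,0,0,0],[-1,-0.12,0,0,0,0,0]]' >/dev/null; python3 chk.py
```

```text
33.97 [1.2 0.2 5.9] 29.77
```

```bash
python3 -m handwheel '[[-1,-0.12,0,0,0,0,0],[-1,-0.12,0,0,0,0,0],[-1,-0.12,0,0,0,0,0],[-1,-0.12,0,0,0,0,0],[-1,-0.12,0,0,0,0,0],[-1,-0.12,0,0,0,0,0],[-1,-0.12,0,0,0,0,0],[-1,-0.12,0,0,0,0,0]]' >/dev/null; python3 chk.py
python3 - <<'E'
from bench import *
from h import *
s=sense();print(s['tool_pos'],((s['tool_pos']-H)@ex))
for n in('scene','top'):
    p=snapshot(n)
    for q in('plate_front','holder_mouth'): print(n,q,[(d['location'],round(d['conf'],2)) for d in place_of(p,q)[:2]])
E
```

```text
33.98 [ 0.3 -0.   6.6] 30.43
[513.63169727 190.37920459  33.97536047] -52.84014580328733
scene plate_front [([457.5, 202.3, 55.2], 0.89), ([434.8, -103.7, 2.6], 0.79)]
scene holder_mouth []
top plate_front [([431.2, -102.5, 0.0], 0.9), ([454.2, 201.7, 54.6], 0.79)]
top holder_mouth []
```

```bash
python3 -m handwheel '[[-1,-0.12,0,-0.005,0,0,0],[-1,-0.12,0,0,0,0,0],[-1,-0.12,0,0,0,0,0],[-1,-0.12,0,0,0,0,0],[-1,-0.12,0,0,0,0,0],[-1,-0.12,0,0,0,0,0],[-1,-0.12,0,0,0,0,0],[-1,-0.12,0,0,0,0,0],[-1,-0.12,0,0,0,0,0],[-1,-0.12,0,0,0,0,0],[-1,-0.12,0,0,0,0,0]]' >/dev/null; python3 chk.py; python3 -m handwheel '[[-1,-0.1,0,0,0,0,0],[-1,0,0,0,0,0,0],[-1,0,0,0,0,0,0]]' >/dev/null; python3 chk.py
python3 - <<'E'
from bench import *
from h import *
s=sense();print(s['tool_pos'],((s['tool_pos']-H)@ex))
for n in('scene','top'):
    p=snapshot(n)
    print(n,[(d['location'],round(d['conf'],2)) for d in place_of(p,'plate_front')[:2]])
E
```

```text
33.95 [ 0.6 -0.4  5.3] 31.65
33.99 [0.1 0.2 5.6] 31.9
[499.40809938 192.73650061  33.99207173] -67.2577327302598
scene [([441.1, 205.4, 61.2], 0.78), ([565.2, -173.6, 71.5], 0.39)]
top [([431.1, -102.2, 0.8], 0.79), ([440.5, 205.6, 49.5], 0.65)]
```

The overhang is about 45 mm and the plate lies flat. I lift off, open the gripper and move over the overhang.

```bash
python3 -m handwheel '[[-1,0,0,-0.05,0,0,0],[-1,0,0,-0.5,0,0,0],[-1,0,0,-1.5,0,0,0],[1,-1.0,-0.1,-1.5,0,0,0],[1,-1.6,-0.1,-1,0,0,0],[1,-1.67,-0.1,0,0,0,0],[1,0,0,0,0,0,0],[1,0,0,0,0,0,0],[1,0,0,0,0,0,0],[1,0,0,0,0,0,0],[1,0,0,0,0,0,0],[1,0,0,0,0,0,0]]' 20
python3 - <<'E'
from bench import *
from h import *
s=sense();d=s['tool_pos']-H;print(s['tool_pos'],d@ex,d@ey)
for n in('scene','top'):
    p=snapshot(n)
    cv2.imwrite(f'pics/{n}9.png',p['image'][:,:,::-1])
    for q in('plate_front','plate','holder_mouth'):
        for r in place_of(p,q)[:3]:
            e=np.array(r['location']);
            if e[1]>100:print(n,q,e,round(r['conf'],2),((e-H)@ex).round(1),((e-H)@ey).round(1))
    m=[t['pixels'] for t in trace(p,'plate') if np.argwhere(t['pixels'])[:,1].mean()<250]
    if m:
        c=max(cv2.findContours(m[0].astype(np.uint8),0,1)[0],key=cv2.contourArea)
        a=cv2.approxPolyDP(c,2,True)[:,0]
        print([(((w:=ray(p,v.astype(float),53))-H)@ex).round().item().__str__()+','+str(((w-H)@ey).round().item()) for v in a])
E
```

```text
time: 33.1
tool_pos: [457.9, 202.2, 78.8]
tcp_rot: [180.0, 0.0, -9.4]
ft_force: [-0.5, -0.1, -0.3]
finger_gap: 85.5
grip_force: 0.0
[457.85021491 202.23653902  78.82320237] -109.80461108830798 1.3088988338664613
scene plate_front [437.8 204.8  54.1] 0.66 -130.0 0.6
scene plate [511.3 192.7  50.3] 0.79 -55.5 0.5
scene holder_mouth [485.4 197.5  52.1] 0.86 -81.9 1.1
['13.0,-17.0', '9.0,30.0', '-56.0,15.0', '-74.0,32.0', '-129.0,26.0', '-129.0,-28.0']
top plate_front [438.3 204.4  49. ] 0.78 -129.4 0.3
top plate_front [568.4 182.9   3.5] 0.66 2.4 0.1
top plate [509.9 194.6  52.2] 0.85 -57.2 2.2
top holder_mouth [487.1 195.4  47.5] 0.82 -79.8 -0.7
['5.0,24.0', '-90.0,28.0', '-101.0,14.0', '-103.0,-28.0', '2.0,-31.0']
```

```bash
python3 -m handwheel '[[1,0.4,0.07,1,0,0,0],[1,0,0,1,0,0,0],[1,0,0,1,0,0,0],[1,0,0,1,0,0,0],[1,0,0,1,0,0,0],[1,0,0,1,0,0,0],[1,0,0,0.6,0,0,0],[1,0,0,0.4,0,0,0],[1,0,0,0,0,0,0]]' 20; python3 -m handwheel '[[0.6,0,0,0,0,0,0],[0.6,0,0,0,0,0,0],[0.6,0,0,0,0,0,0],[0.6,0,0,0,0,0,0]]' 20
```

```text
time: 34.35
tool_pos: [460.7, 200.9, 7.9]
tcp_rot: [180.0, 0.1, -9.3]
ft_force: [-1.1, -0.1, 0.4]
finger_gap: 85.5
grip_force: 0.0
time: 34.68
tool_pos: [462.0, 201.3, 9.8]
tcp_rot: [-180.0, -0.1, -9.4]
ft_force: [-1.0, 0.2, -0.4]
finger_gap: 68.4
grip_force: 0.0
```

```bash
python3 -m handwheel '[[0.5,0,0,0,0,0,0],[0.47,0,0,0,0,0,0],[0.47,0,0,0,0,0,0]]' 20|grep -E "ft|gap|grip";python3 -m handwheel '[[0.44,0,0,0,0,0,0],[0.44,0,0,0,0,0,0]]' 20|grep -E "ft|gap|grip"
```

```text
ft_force: [-0.0, -0.7, 0.6]
finger_gap: 62.8
grip_force: 0.0
ft_force: [-0.1, 0.0, -0.7]
finger_gap: 61.6
grip_force: 0.0
```

```bash
python3 -m handwheel '[[0.42,0,0,0,0,0,0],[0.4,0,0,0,0,0,0],[0.4,0,0,0,0,0,0]]' 20|grep -E "ft|gap|grip"
```

```text
ft_force: [-0.1, 0.1, 0.9]
finger_gap: 59.4
grip_force: 4.4
```

```bash
python3 -m handwheel '[[0.2,0,0,0,0,0,0],[0,0,0,0,0,0,0],[-1,0,0,0,0,0,0],[-1,0,0,0,0,0,0]]' 25;python3 -m handwheel '[[-1,0,0,0,0,0,0],[-1,0,0,0,0,0,0]]' 40
```

```text
time: 35.68
tool_pos: [461.7, 201.2, 9.3]
tcp_rot: [-180.0, -0.0, -9.3]
ft_force: [-1.4, -0.6, 3.2]
finger_gap: 58.7
grip_force: 27.0
time: 35.85
tool_pos: [461.8, 201.3, 9.5]
tcp_rot: [-180.0, -0.0, -9.3]
ft_force: [-0.8, -0.4, 4.5]
finger_gap: 58.7
grip_force: 42.0
```

```bash
python3 -m handwheel '[[-1,0,0,-0.02,0,0,0],[-1,0,0,0,0,0,0]]'|grep -E "pos|ft|gap|grip"; python3 -m handwheel '[[-1,-0.1,0,0,0,0,0],[-1,-0.15,0,0,0,0,0],[-1,-0.15,0,0,0,0,0],[-1,-0.15,0,0,0,0,0]]'|grep -E "pos|ft|gap|grip"
```

```text
tool_pos: [461.8, 201.2, 9.5]
ft_force: [1.1, 0.4, 3.7]
finger_gap: 58.6
grip_force: 42.4
tool_pos: [456.1, 202.1, 9.5]
ft_force: [0.7, -0.7, 3.9]
finger_gap: 58.4
grip_force: 42.6
```

```bash
python3 -m handwheel '[[-1,-0.2,0,-0.02,0,0,0],[-1,-0.2,0,0,0,0,0],[-1,-0.2,0,0,0,0,0],[-1,-0.2,0,0,0,0,0],[-1,-0.2,0,0,0,0,0],[-1,-0.2,0,0,0,0,0],[-1,-0.2,0,0,0,0,0],[-1,-0.2,0,0,0,0,0],[-1,-0.2,0,0,0,0,0]]'|grep -E "pos|ft|gap|grip"; python3 -m handwheel '[[-1,-0.3,0,0,0,0,0],[-1,-0.4,0,0,0,0,0],[-1,-0.5,0,0,0,0,0],[-1,-0.6,0,0,0,0,0],[-1,-0.6,0,0,0,0,0],[-1,-0.6,0,0,0,0,0],[-1,-0.6,0,0,0,0,0],[-1,-0.6,0,0,0,0,0],[-1,-0.6,0,0,0,0,0],[-1,-0.5,0,0,0,0,0],[-1,-0.3,0,0,0,0,0],[-1,0,0,0,0,0,0]]'|grep -E "time|pos|rot|ft|gap|grip"
python3 - <<'E'
from bench import *
from h import *
for n in('scene','top'):
    p=snapshot(n)
    for q in('plate_front','plate'):
        for r in place_of(p,q)[:3]:
            e=np.array(r['location'])
            if e[1]>100:print(n,q,e,round(r['conf'],2),((e-H)@ex).round(1),((e-H)@ey).round(1))
E
```

```text
tool_pos: [438.0, 205.0, 9.4]
ft_force: [-0.5, 0.2, -0.1]
finger_gap: 58.8
grip_force: 42.7
time: 38.1
tool_pos: [382.3, 214.2, 9.5]
tcp_rot: [180.0, 0.0, -9.3]
ft_force: [-0.4, -0.5, -0.1]
finger_gap: 58.5
grip_force: 42.8
scene plate_front [659.2 329.3   2. ] 0.23 68.4 159.2
scene plate [430.2 202.5  47.1] 0.61 -137.1 -2.9
top plate_front [361.  218.5  53.8] 0.83 -208.0 1.7
top plate [430.2 206.1  49.4] 0.91 -137.7 0.7
```

The plate is out: its centre is at holder x about -137 mm and it is held 50 mm behind the tool axis. I lift it and carry it to the beaker.

```bash
python3 -m handwheel '[[-1,0,0,-0.3,0,0,0],[-1,0,0,-0.7,0,0,0],[-1,0,0,-1,0,0,0],[-1,0,0,-1,0,0,0],[-1,0,0,-1,0,0,0],[-1,0,0,-1,0,0,0],[-1,0,0,-1,0,0,0],[-1,0.2,0.4,-0.7,0,0,0],[-1,0.4,0.8,-0.3,0,0,0],[-1,0.7,1.3,0,0,0,0],[-1,0.9,1.6,0,0,0,0],[-1,1.1,2,0,0,0,0]]'|grep -E "pos|ft|gap|grip"; python3 -m handwheel '[[-1,1.1,2,0,0,0,0],[-1,1.1,2,0,0,0,0],[-1,1.1,2,0,0,0,0],[-1,1.1,2,0,0,0,0],[-1,1.1,2,0,0,0,0],[-1,1.1,2,0,0,0,0],[-1,1.1,2,0,0,0,0],[-1,1.1,2,0,0,0,0],[-1,1.1,2,0,0,0,0],[-1,1.1,2,0,0,0,0],[-1,1.1,2,0,0,0,0]]'|grep -E "pos|ft|gap|grip"; python3 -m handwheel '[[-1,1.1,2,0,0,0,0],[-1,1.1,2,0,0,0,0],[-1,0.8,1.4,0,0,0,0],[-1,0.6,1.1,0,0,0,0],[-1,0.3,0.5,0,0,0,0],[-1,0,0,0,0,0,0],[-1,0,0,0,0,0,0]]'
python3 - <<'E'
from bench import *
from h import *
s=sense();print(togo(s,[515.7,-164.4,80]))
for n in('scene','top'):
    p=snapshot(n);cv2.imwrite(f'pics/{n}10.png',p['image'][:,:,::-1])
    for q in('plate_front','plate','beaker','beaker_mouth'):
        print(n,q,[(r['location'],round(r['conf'],2)) for r in place_of(p,q)[:3]])
E
```

```text
tool_pos: [405.6, 147.7, 79.5]
ft_force: [0.7, -0.6, -0.5]
finger_gap: 58.5
grip_force: 43.0
tool_pos: [489.0, -90.2, 79.3]
ft_force: [0.6, 0.8, 0.1]
finger_gap: 58.5
grip_force: 43.0
time: 40.9
tool_pos: [516.0, -163.4, 79.3]
tcp_rot: [-180.0, 0.0, -9.4]
ft_force: [0.0, -0.7, -0.0]
finger_gap: 58.5
grip_force: 43.0
[-0.01  0.11 -0.07]
scene plate_front [([433.3, -104.5, 1.1], 0.82), ([492.9, -156.4, 125.9], 0.58)]
scene plate [([565.0, -171.6, 116.2], 0.82), ([425.2, -155.3, 1.8], 0.64)]
scene beaker [([567.3, -172.0, 1.2], 0.65)]
scene beaker_mouth [([565.8, -171.0, 71.2], 0.82)]
top plate_front [([429.6, -100.4, 0.2], 0.97)]
top plate [([423.2, -154.5, 5.4], 0.66)]
top beaker [([567.2, 186.1, 1.7], 0.71), ([564.7, -6.3, 1.9], 0.7), ([687.5, 11.5, -1.1], 0.42)]
top beaker_mouth []
```

```bash
sed -i 's/>2.2/>1.7/' chk.py; python3 -m handwheel '[[-1,0,0.05,0.4,0,0,0],[-1,0,0,0.7,0,0,0],[-1,0,0,0.8,0,0,0],[-1,0,0,0.8,0,0,0],[-1,0,0,0.7,0,0,0],[-1,0,0,0.4,0,0,0],[-1,0,0,0.2,0,0,0],[-1,0,0,0.1,0,0,0],[-1,0,0,0.05,0,0,0],[-1,0,0,0,0,0,0]]'|grep -E "pos|ft|gap|grip" && python3 chk.py && python3 -m handwheel '[[-1,0,0,0.03,0,0,0],[-1,0,0,0.03,0,0,0]]' >/dev/null && python3 chk.py && python3 -m handwheel '[[-1,0,0,0.03,0,0,0],[-1,0,0,0.03,0,0,0]]' >/dev/null && python3 chk.py && python3 -m handwheel '[[-1,0,0,0.03,0,0,0],[-1,0,0,0.03,0,0,0]]' >/dev/null && python3 chk.py && python3 -m handwheel '[[-1,0,0,0.03,0,0,0]]' >/dev/null && python3 chk.py && python3 -m handwheel '[[-1,0,0,0.03,0,0,0]]' >/dev/null && python3 chk.py && python3 -m handwheel '[[-1,0,0,0.03,0,0,0]]' >/dev/null && python3 chk.py && python3 -m handwheel '[[-1,0,0,0.03,0,0,0]]' >/dev/null && python3 chk.py && python3 -m handwheel '[[-1,0,0,0.03,0,0,0]]' >/dev/null && python3 chk.py && python3 -m handwheel '[[-1,0,0,0.03,0,0,0]]' >/dev/null && python3 chk.py && python3 -m handwheel '[[-1,0,0,0.03,0,0,0]]' >/dev/null && python3 chk.py && python3 -m handwheel '[[-1,0,0,0.03,0,0,0]]' >/dev/null && python3 chk.py
```

```text
tool_pos: [516.6, -164.3, 38.3]
ft_force: [0.1, -0.4, -1.2]
finger_gap: 58.5
grip_force: 43.0
38.3 [ 0.1 -0.4 -1.2] 42.23
37.88 [ 0.3  0.6 -0.4] 42.4
37.03 [-0.3 -0.2 -1.1] 42.57
36.27 [ 0.7 -0.4  0.1] 42.73
35.92 [ 0.4  0.  -0.3] 42.82
35.6 [-0.   1.  -0.9] 42.9
35.29 [-0.2  0.4 -0.5] 42.98
35.01 [-0.  -0.8 -1.2] 43.07
34.71 [ 0.5 -0.1 -1. ] 43.15
34.4 [-0.8 -0.2  0. ] 43.23
34.1 [ 1.1 -0.5 -0.6] 43.32
33.83 [ 0.4 -1.  -0.8] 43.4
```

```bash
python3 -m handwheel '[[-1,0,0,0.03,0,0,0],[-1,0,0,0.03,0,0,0]]' >/dev/null && python3 chk.py && python3 -m handwheel '[[-1,0,0,0.03,0,0,0],[-1,0,0,0.03,0,0,0]]' >/dev/null && python3 chk.py && python3 -m handwheel '[[-1,0,0,0.03,0,0,0],[-1,0,0,0.03,0,0,0]]' >/dev/null && python3 chk.py && python3 -m handwheel '[[-1,0,0,0.03,0,0,0]]' >/dev/null && python3 chk.py && python3 -m handwheel '[[-1,0,0,0.02,0,0,0]]' >/dev/null && python3 chk.py && python3 -m handwheel '[[-1,0,0,0.02,0,0,0]]' >/dev/null && python3 chk.py && python3 -m handwheel '[[-1,0,0,0.02,0,0,0]]' >/dev/null && python3 chk.py && python3 -m handwheel '[[-1,0,0,0.02,0,0,0]]' >/dev/null && python3 chk.py && python3 -m handwheel '[[-1,0,0,0.02,0,0,0]]' >/dev/null && python3 chk.py && python3 -m handwheel '[[-1,0,0,0.02,0,0,0]]' >/dev/null && python3 chk.py && python3 -m handwheel '[[-1,0,0,0.02,0,0,0]]' >/dev/null && python3 chk.py && python3 -m handwheel '[[-1,0,0,0.02,0,0,0]]' >/dev/null && python3 chk.py && python3 -m handwheel '[[-1,0,0,0.02,0,0,0]]' >/dev/null && python3 chk.py && python3 -m handwheel '[[-1,0,0,0.02,0,0,0]]' >/dev/null && python3 chk.py && python3 -m handwheel '[[-1,0,0,0.02,0,0,0]]' >/dev/null && python3 chk.py && python3 -m handwheel '[[-1,0,0,0.02,0,0,0]]' >/dev/null && python3 chk.py && python3 -m handwheel '[[-1,0,0,0.02,0,0,0]]' >/dev/null && python3 chk.py
```

```text
33.2 [ 0.2  0.6 -1.5] 43.57
32.61 [ 0.3 -0.1  0.2] 43.73
32.02 [-0.4  0.1 -0.3] 43.9
31.72 [-0.4 -0.2 -0.3] 43.98
31.49 [ 0.6  0.6 -0.9] 44.07
31.33 [-0.9 -1.  -0.6] 44.15
31.12 [-0.6  0.1 -1.2] 44.23
30.92 [-0.3 -0.3 -0.1] 44.32
30.72 [-0.  -0.6 -0.6] 44.4
30.52 [ 0.6  0.4 -0.7] 44.48
30.35 [-0.1 -0.1 -0.4] 44.57
30.15 [-0.   0.1 -0.4] 44.65
29.94 [ 0.  -1.   0.3] 44.73
29.8 [ 1.3 -0.6  0.1] 44.82
29.63 [ 0.5 -0.2  0.6] 44.9
29.5 [-0.8 -0.4  1.1] 44.98
29.36 [-0.1  0.1  1.4] 45.07
```

Contact came at about z 29.9, as predicted. I settle the plate and release it slowly.

```bash
python3 -m handwheel '[[-1,0,0,0.01,0,0,0],[-1,0,0,0,0,0,0]]' 20|grep -E "pos|ft|gap|grip"; python3 -m handwheel '[[0.38,0,0,0,0,0,0],[0.4,0,0,0,0,0,0],[0.42,0,0,0,0,0,0],[0.46,0,0,0,0,0,0],[0.5,0,0,0,0,0,0],[0.6,0,0,0,0,0,0],[0.8,0,0,0,0,0,0],[1,0,0,0,0,0,0],[1,0,0,0,0,0,0],[1,0,0,0,0,0,0],[1,0,0,0,0,0,0]]' 20
python3 - <<'E'
from bench import *
p=snapshot('scene')
for q in('plate_front','plate','beaker','beaker_mouth'):
    print(q,[(r['location'],round(r['conf'],2)) for r in place_of(p,q)[:3]])
E
```

```text
tool_pos: [516.6, -164.2, 29.3]
ft_force: [-0.1, 0.5, 1.6]
finger_gap: 58.5
grip_force: 43.1
time: 46.15
tool_pos: [516.4, -164.1, 29.0]
tcp_rot: [-180.0, 0.0, -9.3]
ft_force: [0.2, 0.6, 0.2]
finger_gap: 85.6
grip_force: 0.0
plate_front [([435.5, -104.0, 1.9], 0.83), ([499.2, -158.7, 76.7], 0.55), ([649.7, -419.7, -1.7], 0.4)]
plate [([423.1, -155.5, 2.4], 0.86), ([567.0, -170.7, 68.4], 0.76), ([561.9, 0.2, -0.6], 0.63)]
beaker [([568.3, -171.2, 3.9], 0.43)]
beaker_mouth [([584.6, 181.4, 52.9], 0.61)]
```

The plate is released and rests on the beaker. I raise the tool straight up and check.

```bash
python3 -m handwheel '[[1,0,0,-0.3,0,0,0],[1,0,0,-0.7,0,0,0],[1,0,0,-1.5,0,0,0],[1,0,0,-2,0,0,0],[1,0,0,-2,0,0,0],[1,0,0,-2,0,0,0],[1,0,0,-2,0,0,0],[1,-2,0,-2,0,0,0],[1,-2,0,-2,0,0,0],[1,-2,0,-1,0,0,0],[1,-2,0,0,0,0,0],[1,-1,0,0,0,0,0]]'|grep -E "time|pos|ft"; python3 -m handwheel '[[1,-2,0,0,0,0,0],[1,-2,0,0,0,0,0],[1,-1,0,0,0,0,0],[1,0,0,0,0,0,0],[1,0,0,0,0,0,0]]'|grep pos
python3 - <<'E'
from bench import *
from h import *
out=[]
for n,(r0,r1,c0,c1) in(('scene',(180,260,280,380)),('top',(160,240,290,390))):
    p=snapshot(n)
    for q in('plate','beaker','beaker_mouth'):
        print(n,q,[(np.round(r['location']),round(r['conf'],2)) for r in place_of(p,q)[:3]])
    out.append(cv2.resize(np.ascontiguousarray(p['image'][r0:r1,c0:c1,::-1]),(400,320),interpolation=cv2.INTER_CUBIC))
cv2.imwrite('pics/end.png',np.hstack(out))
E
```

```text
time: 47.4
tool_pos: [426.8, -149.5, 186.0]
ft_force: [-0.2, 0.0, -0.3]
tool_pos: [378.5, -141.6, 184.9]
scene plate [(array([ 569., -171.,   71.]), 0.91), (array([ 421., -157.,    4.]), 0.9)]
scene beaker [(array([ 568., -172.,    4.]), 0.71)]
scene beaker_mouth [(array([ 569., -171.,   72.]), 0.5)]
top plate [(array([ 424., -152.,    4.]), 0.74), (array([ 567., -171.,   72.]), 0.62)]
top beaker [(array([562.,  -0.,   1.]), 0.3)]
top beaker_mouth []
```

View pics/end.png

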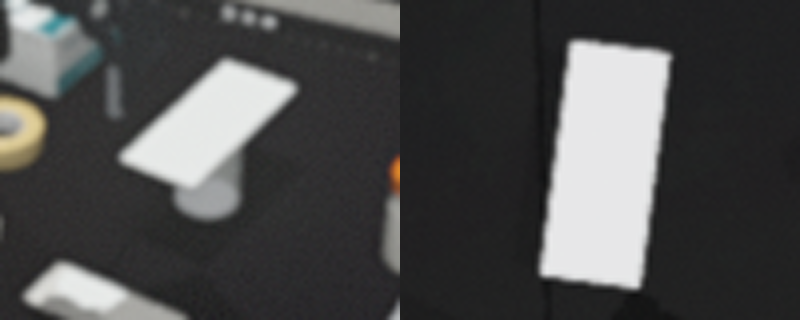

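The plate lies flat and centred on the upright beaker: left half, plate at (210,125) over the beaker at (208,190); right half, plate centre at (605,165).

```bash
python3 -c "from bench import *;print(hand_in())"
```

```text
the job is handed in; nothing more can be done
None
```

The job is handed in at about 48 s: the last pictures show the plate flat and centred on the upright beaker to within a few millimetres, released and with the arm clear, but the hand-in call returned no verdict.

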